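Find the rattling brass box and scribe its seam for reopening

ROBOT

A 6-joint arm with a two-finger parallel gripper is mounted at the origin on the work surface. World frame = base frame: x ahead of the robot, y to its left, z up, the work surface at z = 0. Lengths are in m, angles in degrees, forces in N, time in s.
With the tool pointing down it reaches from about 0.25 to 0.725 m from the base axis. Payload 9.7 kg.
Tool frame: the origin (TCP) lies between the finger pads; the fingertips stand 19 mm ahead of it and the grasp point (between the pads) is the TCP; z points along the fingers, y is the line along which they close (so a half turn about z gives the same grasp; the last joint's range is limited). The gripper opens to 85 mm and grips with 20 to 120 N. Pads are 22 mm wide; open, the fingers measure 114 mm over their backs; the gripper's body (76 mm by 85 mm) begins 54 mm behind the grasp point. The pads swing forward as they close: fully open they stand 13 mm farther back than shut.
Start: joints at [-68.583, 4.979, 10.078, 95.1, 0, 90], TCP at [0.201, -0.512, 0.23] pointing down, gripper open.
Joint ranges: [-179.16, 179.16], [-48.56, 103.87], [-65.8, 70.77], [-126.05, 130.52], [-82.76, 87.17], [-180, 180]. Speed limits (degrees/s): [127.2, 127.2, 147.25, 180, 180, 180].

INTERFACE

Orientations are given as [roll, pitch, yaw] about the fixed x, y, z axes, in that order (R = Rz(yaw) Ry(pitch) Rx(roll)).
In Python, from workcell import telemetry, camera, calibration, workorder gives the robot as it stands.
- The arm moves only by the tool play_rows, never from a script. Its argument "increments" is a list of rows, each a list of 3 entries, a list of its own where there are three numbers: the shift along the tool's x, y, z in mm, then the turn, a rotation vector about the tool's x, y, z in degrees, then the closure, from 0 (fully open) to 1 (shut). In form: [[[x, y, z], [ax, ay, az], jaw], ...]. A call has 1 to 20 rows; each row is the pose to reach, as a shift and turn from the pose commanded when the call began, along the tool's axes at that moment; what a row does not reach only later rows make up. A row lasts 1/10 s, in which the tool goes at most 50 mm and 8.59 degrees, less where a joint would pass 70% of its speed; a pose out of reach is approached as far as the arm can. A call with a gripper value outside its range is refused whole. The fingers move at their own pace and stop on an object; "grip_force" is the grip in N (left out, the last holds). Time passes only in rows, so rows that repeat a pose let the fingers close. It gives the time, the measured TCP pose, the force, the opening and the grip force at its end, in the units of the state.
- telemetry.get_obs(): the state, without advancing time (a new reading comes with each control period).
- camera(name): name is "side" or "top"; returns (picture, depth): 420x560x3 uint8, red, green, blue; 420x560 float32, m along the optical axis (not along the pixel's ray), 0 where there is no reading.
- calibration(name): a dict with "vertical_fov" (degrees; the focal length in pixels is half the picture's height over the tangent of half this angle, whatever the lens; pixels are square), "cx", "cy" (the principal point, pixels), "rvec" (rotation vector, rad) and "tvec" (3), from world to camera coordinates, as OpenCV has them. Camera axes: x right, y down, z forward; pixel columns grow to the right and rows downward; lengths in m; the calibration is good to about 2 mm. A picture is of the moment at which its call begins. calibration takes no time and is no camera call.
- workorder.job_done(): hands the job in; it is judged then, once.
The state is a dict: "time": time; "q": joint angles; "qd": joint speeds; "joint_efforts": joint torques, N m; "ee_pos": TCP position; "tcp_rot": TCP orientation; "wrist_force": force on the tool from outside, world axes, zero at the start; "torque": the same for the moment, N m; "opening": finger opening in m; "grasp_force": force on a finger pad.
Only numpy, scipy, OpenCV 4.12 (cv2) and the standard library are available. Lean on these libraries where they do the work, as an engineer would, in place of code of your own. Each camera call takes 0.05 s, during which the arm holds its last target. There are 200 camera calls.

TASK

Something loose was soldered into one of these brass boxes: shake them to find which one rattles, and set the sound ones in the green tray. Lay the rattling one squarely on the middle of the anvil, seam up, with its vent hole towards the red stripe, and then scribe its seam for sawing: with the scriber's point touching, go slowly (about 2 cm a second) and steadily along the middle of the seam from the vent hole to the other end. Leave that box there, lay the scriber back in its rest, scribe no other box and leave the other tools alone.

Things in the scene. Friction and masses are not known exactly. Their poses are not given: they have to be found in the camera images.
- box_a_c (a point): centre (20 mm above the underside) of one of 4 or 5 outwardly alike closed brass boxes, 100 (x) x 50 (y) x 40 mm (z), 0.16 to 0.34 kg empty, standing seam up; None if absent. x runs along the seam to the vent hole end, z up. In exactly one box an unseen lump (120 g, 28 mm thick) is loose, free to run 64 mm along x and 14 mm along y
- box_a_vent (a point): the vent hole of the box of box_a_c: a dark 10 mm spot on the seam, 36 mm from its centre along x and 20 mm above it. The seam is a bright 6 mm line down the middle of the top face over its whole length
- box_b_c (a point): centre (20 mm above the underside) of one of 4 or 5 outwardly alike closed brass boxes, 100 (x) x 50 (y) x 40 mm (z), 0.16 to 0.34 kg empty, standing seam up; None if absent. x runs along the seam to the vent hole end, z up. In exactly one box an unseen lump (120 g, 28 mm thick) is loose, free to run 64 mm along x and 14 mm along y
- box_b_vent (a point): the vent hole of the box of box_b_c: a dark 10 mm spot on the seam, 36 mm from its centre along x and 20 mm above it. The seam is a bright 6 mm line down the middle of the top face over its whole length
- box_c_c (a point): centre (20 mm above the underside) of one of 4 or 5 outwardly alike closed brass boxes, 100 (x) x 50 (y) x 40 mm (z), 0.16 to 0.34 kg empty, standing seam up; None if absent. x runs along the seam to the vent hole end, z up. In exactly one box an unseen lump (120 g, 28 mm thick) is loose, free to run 64 mm along x and 14 mm along y
- box_c_vent (a point): the vent hole of the box of box_c_c: a dark 10 mm spot on the seam, 36 mm from its centre along x and 20 mm above it. The seam is a bright 6 mm line down the middle of the top face over its whole length
- box_d_c (a point): centre (20 mm above the underside) of one of 4 or 5 outwardly alike closed brass boxes, 100 (x) x 50 (y) x 40 mm (z), 0.16 to 0.34 kg empty, standing seam up; None if absent. x runs along the seam to the vent hole end, z up. In exactly one box an unseen lump (120 g, 28 mm thick) is loose, free to run 64 mm along x and 14 mm along y
- box_d_vent (a point): the vent hole of the box of box_d_c: a dark 10 mm spot on the seam, 36 mm from its centre along x and 20 mm above it. The seam is a bright 6 mm line down the middle of the top face over its whole length
- box_e_c (a point): centre (20 mm above the underside) of one of 4 or 5 outwardly alike closed brass boxes, 100 (x) x 50 (y) x 40 mm (z), 0.16 to 0.34 kg empty, standing seam up; None if absent. x runs along the seam to the vent hole end, z up. In exactly one box an unseen lump (120 g, 28 mm thick) is loose, free to run 64 mm along x and 14 mm along y
- box_e_vent (a point): the vent hole of the box of box_e_c: a dark 10 mm spot on the seam, 36 mm from its centre along x and 20 mm above it. The seam is a bright 6 mm line down the middle of the top face over its whole length
- anvil_top (a point): the middle of the flat top of the anvil, a fixed length of steel I-beam with a dark grey top plate 200 (x) x 140 mm (y), 90 mm high above the table. x runs along the anvil to its red end, z up
- anvil_mark (a point): the middle of the red paint stripe (12 x 90 mm) across one end of the anvil's top, 89 mm from anvil_top along its x
- tray_in (a point): the centre of the inner floor (3 mm above the table) of the low green sheet-metal tray, fixed; inside 254 (x) x 244 mm (y), rim 18 mm above the table
- scriber_c (a point): the centre of the handle of the scriber: a dark square wooden handle 100 x 16 x 16 mm along x, then an aluminium nose 14 mm thick and 16 mm long and a steel point 5 mm thick; about 75 g. x runs along it to the point, and it lies level in the rest at the start
- scriber_tip (a point): the end of the scriber's point, on its axis 95 mm from scriber_c when free. The point is sprung: it slides back along the axis up to 10 mm into the nose, beginning at 0.4 N and reaching 1 N
- needle (a joint): how far the scriber's sprung point is pushed in, m: 0 free, 0.010 fully in
- rest_seat (a point): where scriber_c lies when the scriber is in its rest, 38 mm above the table; x runs towards the point as it lay at the start. Fixed wooden rest: base 100 x 60 x 10 mm, two saddles 8 mm thick, 40 mm either side of the middle along x, carry the handle 30 mm above the table between lips 28 mm apart and 10 mm high
- pliers: red-handled pliers, 160 mm long, lying flat near the back: leave alone
- flux_dish: small white dish, 72 mm wide, 24 mm high: leave alone
- tweezers: steel tweezers, 120 mm long, lying flat: leave alone. (A hammer, a torch and a glass jar at the back of the table are to be left alone too.)
There are look-alikes about, which are no part of the job. Leave any orange or pink look-alike of the part that bears box_d_c alone.

How it is judged (in metres and radians):
On the way, in this order (a step that is already met when the one before it is completed fails the run):
1. the rattling box lies on the middle of the anvil, square to it, seam up, vent hole towards the red stripe, let go (horizontal distance between each of lump_a_c0, lump_b_c0, lump_c_c0 and anvil_top below 0.085 m and height (world z) of each of lump_a_c0, lump_b_c0, lump_c_c0 above 0.09 m and ((x of box_a_c in the frame of anvil_top between -0.025 and 0.025 m and y of box_a_c in the frame of anvil_top between -0.025 and 0.025 m and z of box_a_c in the frame of anvil_top between 0.012 and 0.028 m and angle between the x axis of box_a_c and the x axis of anvil_top, either way round below 0.21 rad and x of box_a_vent in the frame of anvil_top above 0 m and angle between box_a_c's own z axis and vertical below 0.12 rad) or (x of box_b_c in the frame of anvil_top between -0.025 and 0.025 m and y of box_b_c in the frame of anvil_top between -0.025 and 0.025 m and z of box_b_c in the frame of anvil_top between 0.012 and 0.028 m and angle between the x axis of box_b_c and the x axis of anvil_top, either way round below 0.21 rad and x of box_b_vent in the frame of anvil_top above 0 m and angle between box_b_c's own z axis and vertical below 0.12 rad) or (x of box_c_c in the frame of anvil_top between -0.025 and 0.025 m and y of box_c_c in the frame of anvil_top between -0.025 and 0.025 m and z of box_c_c in the frame of anvil_top between 0.012 and 0.028 m and angle between the x axis of box_c_c and the x axis of anvil_top, either way round below 0.21 rad and x of box_c_vent in the frame of anvil_top above 0 m and angle between box_c_c's own z axis and vertical below 0.12 rad)) and contact force between the fingers and box_a below 0.1 N and contact force between the fingers and box_b below 0.1 N and contact force between the fingers and box_c below 0.1 N), for 0.3 s.
2. the scriber's point touches its seam at the vent hole (((x of scriber_tip in the frame of box_a_c between 0.028 and 0.046 m and y of scriber_tip in the frame of box_a_c between -0.005 and 0.005 m and z of scriber_tip in the frame of box_a_c between 0.014 and 0.026 m and contact force between scriber and box_a above 0.2 N) or (x of scriber_tip in the frame of box_b_c between 0.028 and 0.046 m and y of scriber_tip in the frame of box_b_c between -0.005 and 0.005 m and z of scriber_tip in the frame of box_b_c between 0.014 and 0.026 m and contact force between scriber and box_b above 0.2 N) or (x of scriber_tip in the frame of box_c_c between 0.028 and 0.046 m and y of scriber_tip in the frame of box_c_c between -0.005 and 0.005 m and z of scriber_tip in the frame of box_c_c between 0.014 and 0.026 m and contact force between scriber and box_c above 0.2 N)) and distance between scriber_tip and lump_a_c0 below 0.115 m and distance between scriber_tip and lump_b_c0 below 0.115 m and distance between scriber_tip and lump_c_c0 below 0.115 m), for 0.05 s.
3. ... and then a quarter of the way along (((x of scriber_tip in the frame of box_a_c between 0.011 and 0.019 m and y of scriber_tip in the frame of box_a_c between -0.005 and 0.005 m and z of scriber_tip in the frame of box_a_c between 0.014 and 0.026 m and contact force between scriber and box_a above 0.2 N) or (x of scriber_tip in the frame of box_b_c between 0.011 and 0.019 m and y of scriber_tip in the frame of box_b_c between -0.005 and 0.005 m and z of scriber_tip in the frame of box_b_c between 0.014 and 0.026 m and contact force between scriber and box_b above 0.2 N) or (x of scriber_tip in the frame of box_c_c between 0.011 and 0.019 m and y of scriber_tip in the frame of box_c_c between -0.005 and 0.005 m and z of scriber_tip in the frame of box_c_c between 0.014 and 0.026 m and contact force between scriber and box_c above 0.2 N)) and distance between scriber_tip and lump_a_c0 below 0.115 m and distance between scriber_tip and lump_b_c0 below 0.115 m and distance between scriber_tip and lump_c_c0 below 0.115 m), for 0.05 s.
4. ... and then at the middle (((x of scriber_tip in the frame of box_a_c between -0.004 and 0.004 m and y of scriber_tip in the frame of box_a_c between -0.005 and 0.005 m and z of scriber_tip in the frame of box_a_c between 0.014 and 0.026 m and contact force between scriber and box_a above 0.2 N) or (x of scriber_tip in the frame of box_b_c between -0.004 and 0.004 m and y of scriber_tip in the frame of box_b_c between -0.005 and 0.005 m and z of scriber_tip in the frame of box_b_c between 0.014 and 0.026 m and contact force between scriber and box_b above 0.2 N) or (x of scriber_tip in the frame of box_c_c between -0.004 and 0.004 m and y of scriber_tip in the frame of box_c_c between -0.005 and 0.005 m and z of scriber_tip in the frame of box_c_c between 0.014 and 0.026 m and contact force between scriber and box_c above 0.2 N)) and distance between scriber_tip and lump_a_c0 below 0.115 m and distance between scriber_tip and lump_b_c0 below 0.115 m and distance between scriber_tip and lump_c_c0 below 0.115 m), for 0.05 s.
5. ... and then three quarters along (((x of scriber_tip in the frame of box_a_c between -0.022 and -0.014 m and y of scriber_tip in the frame of box_a_c between -0.005 and 0.005 m and z of scriber_tip in the frame of box_a_c between 0.014 and 0.026 m and contact force between scriber and box_a above 0.2 N) or (x of scriber_tip in the frame of box_b_c between -0.022 and -0.014 m and y of scriber_tip in the frame of box_b_c between -0.005 and 0.005 m and z of scriber_tip in the frame of box_b_c between 0.014 and 0.026 m and contact force between scriber and box_b above 0.2 N) or (x of scriber_tip in the frame of box_c_c between -0.022 and -0.014 m and y of scriber_tip in the frame of box_c_c between -0.005 and 0.005 m and z of scriber_tip in the frame of box_c_c between 0.014 and 0.026 m and contact force between scriber and box_c above 0.2 N)) and distance between scriber_tip and lump_a_c0 below 0.115 m and distance between scriber_tip and lump_b_c0 below 0.115 m and distance between scriber_tip and lump_c_c0 below 0.115 m), for 0.05 s.
6. ... and then near the far end (((x of scriber_tip in the frame of box_a_c between -0.048 and -0.035 m and y of scriber_tip in the frame of box_a_c between -0.005 and 0.005 m and z of scriber_tip in the frame of box_a_c between 0.014 and 0.026 m and contact force between scriber and box_a above 0.2 N) or (x of scriber_tip in the frame of box_b_c between -0.048 and -0.035 m and y of scriber_tip in the frame of box_b_c between -0.005 and 0.005 m and z of scriber_tip in the frame of box_b_c between 0.014 and 0.026 m and contact force between scriber and box_b above 0.2 N) or (x of scriber_tip in the frame of box_c_c between -0.048 and -0.035 m and y of scriber_tip in the frame of box_c_c between -0.005 and 0.005 m and z of scriber_tip in the frame of box_c_c between 0.014 and 0.026 m and contact force between scriber and box_c above 0.2 N)) and distance between scriber_tip and lump_a_c0 below 0.115 m and distance between scriber_tip and lump_b_c0 below 0.115 m and distance between scriber_tip and lump_c_c0 below 0.115 m), for 0.05 s.
At the end, for the whole second after the job is handed in: Rattling box still on the anvil: centre within 25 mm of the middle each way, length within 12 degrees, seam up, vent towards the stripe. Other boxes flat and still in the tray. Scriber level in its rest, within 20 mm. On the way the point touched along the seam within 5 mm, vent to far end (horizontal distance between each of lump_a_c0, lump_b_c0, lump_c_c0 and anvil_top below 0.085 m and height (world z) of each of lump_a_c0, lump_b_c0, lump_c_c0 above 0.09 m and ((x of box_a_c in the frame of anvil_top between -0.025 and 0.025 m and y of box_a_c in the frame of anvil_top between -0.025 and 0.025 m and z of box_a_c in the frame of anvil_top between 0.012 and 0.028 m and angle between the x axis of box_a_c and the x axis of anvil_top, either way round below 0.21 rad and x of box_a_vent in the frame of anvil_top above 0 m and angle between box_a_c's own z axis and vertical below 0.12 rad) or (x of box_b_c in the frame of anvil_top between -0.025 and 0.025 m and y of box_b_c in the frame of anvil_top between -0.025 and 0.025 m and z of box_b_c in the frame of anvil_top between 0.012 and 0.028 m and angle between the x axis of box_b_c and the x axis of anvil_top, either way round below 0.21 rad and x of box_b_vent in the frame of anvil_top above 0 m and angle between box_b_c's own z axis and vertical below 0.12 rad) or (x of box_c_c in the frame of anvil_top between -0.025 and 0.025 m and y of box_c_c in the frame of anvil_top between -0.025 and 0.025 m and z of box_c_c in the frame of anvil_top between 0.012 and 0.028 m and angle between the x axis of box_c_c and the x axis of anvil_top, either way round below 0.21 rad and x of box_c_vent in the frame of anvil_top above 0 m and angle between box_c_c's own z axis and vertical below 0.12 rad)) and ((x of box_a_c in the frame of tray_in between -0.115 and 0.115 m and y of box_a_c in the frame of tray_in between -0.11 and 0.11 m and z of box_a_c in the frame of tray_in between 0.01 and 0.03 m and angle between box_a_c's own z axis and vertical below 0.15 rad) or height (world z) of lump_a_c0 above -9 m) and ((x of box_b_c in the frame of tray_in between -0.115 and 0.115 m and y of box_b_c in the frame of tray_in between -0.11 and 0.11 m and z of box_b_c in the frame of tray_in between 0.01 and 0.03 m and angle between box_b_c's own z axis and vertical below 0.15 rad) or height (world z) of lump_b_c0 above -9 m) and ((x of box_c_c in the frame of tray_in between -0.115 and 0.115 m and y of box_c_c in the frame of tray_in between -0.11 and 0.11 m and z of box_c_c in the frame of tray_in between 0.01 and 0.03 m and angle between box_c_c's own z axis and vertical below 0.15 rad) or height (world z) of lump_c_c0 above -9 m) and x of box_d_c in the frame of tray_in between -0.115 and 0.115 m and y of box_d_c in the frame of tray_in between -0.11 and 0.11 m and z of box_d_c in the frame of tray_in between 0.01 and 0.03 m and angle between each of box_d_c, box_e_c's own z axis and vertical below 0.15 rad and x of box_e_c in the frame of tray_in between -0.115 and 0.115 m and y of box_e_c in the frame of tray_in between -0.11 and 0.11 m and z of box_e_c in the frame of tray_in between 0.01 and 0.03 m and distance between scriber_c and rest_seat below 0.02 m and angle between scriber_c's own x axis and vertical between 1.4 and 1.74 rad and linear speed of each of scriber, box_a, box_b, box_c, box_d, box_e below 0.03 m/s).
It fails at once if the scriber moves faster than 6 cm/s while its point is on the box ((x of scriber_tip in the frame of box_a_c between -0.05 and 0.05 m and y of scriber_tip in the frame of box_a_c between -0.02 and 0.02 m and z of scriber_tip in the frame of box_a_c between 0 and 0.024 m and linear speed of scriber above 0.06 m/s and contact force between scriber and box_a above 0.2 N) or (x of scriber_tip in the frame of box_b_c between -0.05 and 0.05 m and y of scriber_tip in the frame of box_b_c between -0.02 and 0.02 m and z of scriber_tip in the frame of box_b_c between 0 and 0.024 m and linear speed of scriber above 0.06 m/s and contact force between scriber and box_b above 0.2 N) or (x of scriber_tip in the frame of box_c_c between -0.05 and 0.05 m and y of scriber_tip in the frame of box_c_c between -0.02 and 0.02 m and z of scriber_tip in the frame of box_c_c between 0 and 0.024 m and linear speed of scriber above 0.06 m/s and contact force between scriber and box_c above 0.2 N)).
It fails at once if the scriber's point scratches the top of a box more than 8 mm beside the middle of the seam ((x of scriber_tip in the frame of box_a_c between -0.048 and 0.048 m and y of scriber_tip in the frame of box_a_c between -0.024 and 0.024 m and z of scriber_tip in the frame of box_a_c between 0.014 and 0.026 m and contact force between scriber and box_a above 0.2 N and (y of scriber_tip in the frame of box_a_c above 0.008 m or y of scriber_tip in the frame of box_a_c below -0.008 m)) or (x of scriber_tip in the frame of box_b_c between -0.048 and 0.048 m and y of scriber_tip in the frame of box_b_c between -0.024 and 0.024 m and z of scriber_tip in the frame of box_b_c between 0.014 and 0.026 m and contact force between scriber and box_b above 0.2 N and (y of scriber_tip in the frame of box_b_c above 0.008 m or y of scriber_tip in the frame of box_b_c below -0.008 m)) or (x of scriber_tip in the frame of box_c_c between -0.048 and 0.048 m and y of scriber_tip in the frame of box_c_c between -0.024 and 0.024 m and z of scriber_tip in the frame of box_c_c between 0.014 and 0.026 m and contact force between scriber and box_c above 0.2 N and (y of scriber_tip in the frame of box_c_c above 0.008 m or y of scriber_tip in the frame of box_c_c below -0.008 m)) or (x of scriber_tip in the frame of box_d_c between -0.048 and 0.048 m and y of scriber_tip in the frame of box_d_c between -0.024 and 0.024 m and z of scriber_tip in the frame of box_d_c between 0.014 and 0.026 m and contact force between scriber and box_d above 0.2 N and (y of scriber_tip in the frame of box_d_c above 0.008 m or y of scriber_tip in the frame of box_d_c below -0.008 m)) or (x of scriber_tip in the frame of box_e_c between -0.048 and 0.048 m and y of scriber_tip in the frame of box_e_c between -0.024 and 0.024 m and z of scriber_tip in the frame of box_e_c between 0.014 and 0.026 m and contact force between scriber and box_e above 0.2 N and (y of scriber_tip in the frame of box_e_c above 0.008 m or y of scriber_tip in the frame of box_e_c below -0.008 m))).
It fails at once if the scriber's point is set on a box that does not rattle ((contact force between scriber and box_a above 0.5 N or contact force between scriber and box_b above 0.5 N or contact force between scriber and box_c above 0.5 N or contact force between scriber and box_d above 0.5 N or contact force between scriber and box_e above 0.5 N) and (distance between scriber_tip and lump_a_c0 above 0.13 m or distance between scriber_tip and lump_b_c0 above 0.13 m or distance between scriber_tip and lump_c_c0 above 0.13 m)).
It fails at once if the hammer, torch, pliers, flux dish, jar or tweezers are moved by more than 3 cm (distance of any of hammer_c0, torch_c0, pliers, flux_dish, jar_c0, tweezers from where it was at the start of the episode above 0.03 m).
Of lump_a, lump_b, lump_c only 1 to 1 are there at a start; the rules pass over those that are not, and their reading is None.
Of box_d, box_e only 1 to 2 are there at a start; the rules pass over those that are not, and their reading is None.
At some moment in a run one of box_a, box_b, box_c, box_d, box_e may be knocked a few centimetres aside while the robot is not near it.
It also fails if it takes over 210 s, if anything falls off the work surface, if the arm or the gripper's body presses on something with over 40 N, if the wrist force passes 120 N, or if a joint passes its speed limit or range.

## Working session

There is one attempt and no reset: what is moved stays moved. The work goes in short steps, Python scripts to look and compute and a tool call to move; the robot and the scene stay as the last step left them, time stands still between calls to the robot, and variables do not carry over. Pictures are saved under pics/ and viewed, at most 14 in all, crops included, and the job is handed in when it is done.

Besides the shell and the picture viewer there is one more tool, called after "Request:" by a JSON object that holds its "fn" and its "kwargs", one argument or row to a line. play_rows: Moves the arm, as the interface text tells. Its arguments: {"type":"object","properties":{"increments":{"type":"array"},"grip_force":{"type":"number"}},"required":["increments"]}

```bash
mkdir -p pics; ls; cat > h.py <<'E'
import numpy as np, cv2
from workcell import telemetry, camera, calibration, workorder
def cal(n):
    c=calibration(n); R=cv2.Rodrigues(np.array(c["rvec"],float))[0]; t=np.array(c["tvec"],float).ravel()
    f=210/np.tan(np.radians(c["vertical_fov"])/2); return R,t,f,c["cx"],c["cy"],c
def ray(n,uv,z):
    R,t,f,cx,cy,_=cal(n); uv=np.atleast_2d(uv).astype(float)
    d=np.c_[(uv[:,0]-cx)/f,(uv[:,1]-cy)/f,np.ones(len(uv))]@R; o=-R.T@t
    return o+d*((z-o[2])/d[:,2])[:,None]
def cloud(n,dep):
    R,t,f,cx,cy,_=cal(n); v,u=np.mgrid[0:420,0:560]
    p=np.stack([(u-cx)/f*dep,(v-cy)/f*dep,dep],-1); return (p-t)@R
def proj(n,P):
    R,t,f,cx,cy,_=cal(n); q=np.atleast_2d(P)@R.T+t; return np.c_[q[:,0]/q[:,2]*f+cx,q[:,1]/q[:,2]*f+cy]
def save(n,name):
    p,d=camera(n); cv2.imwrite(f"pics/{name}.png",p[:,:,::-1]); np.savez(f"pics/{name}.npz",p=p,d=d); return p,d
E
python3 - <<'E'
from h import *
for n in("top","side"):
    save(n,n+"0"); print(calibration(n)); R,t,*_=cal(n); print(-R.T@t)
print(telemetry.get_obs())
E
```

```text
pics
{'vertical_fov': 53.65749435569255, 'cx': 274.1391543574323, 'cy': 206.2042251197205, 'rvec': array([ 2.08262248, -2.14013882,  0.1513842 ]), 'tvec': array([0.08049737, 0.47123956, 1.01140224])}
[0.28527696 0.03272733 1.08121552]
{'vertical_fov': 55.77451846631763, 'cx': 281.0029187210056, 'cy': 219.5016857629753, 'rvec': array([ 2.07517033, -0.13107069,  0.08118031]), 'tvec': array([-0.47253169,  0.13856778,  0.87857691])}
[ 0.37774235 -0.75483623  0.5494703 ]
{'time': 0.1, 'q': array([-6.85848054e+01,  5.00862285e+00,  1.00407099e+01,  9.51003248e+01,
        1.81594821e-04,  8.99979948e+01]), 'qd': array([ 0.08913342, -0.08344767,  0.12884709,  0.00333212,  0.00447397,
       -0.02620924]), 'joint_efforts': array([ 5.16763102e-04, -5.21560192e+01,  4.65654230e+01,  1.60751684e-02,
       -3.28006900e-05, -7.76198476e-06]), 'ee_pos': array([ 0.20074533, -0.51183961,  0.22966287]), 'tcp_rot': array([-1.79931762e+02, -1.83982846e-04,  2.14171996e+01]), 'wrist_force': array([-0.35155387, -0.0437464 , -0.19475609]), 'torque': array([ 0.0846276 ,  0.00289086, -0.01375919]), 'grasp_force': 0.0, 'opening': 0.08545221449012826}
```

View pics/top0.png

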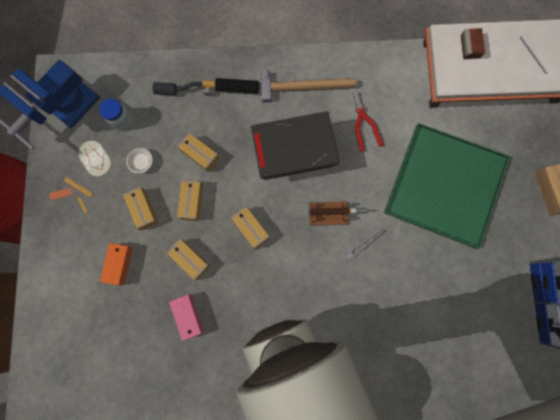

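View pics/side0.png

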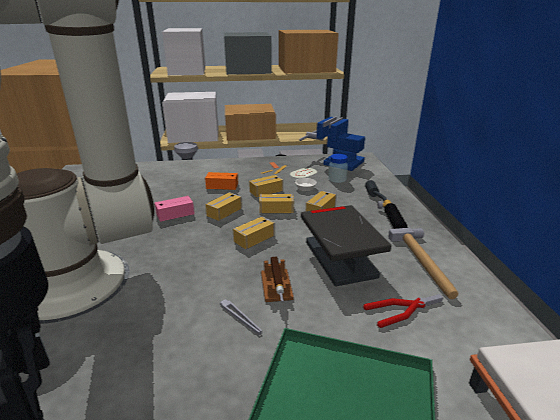

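```bash
cat >> h.py <<'E'
def boxes(p,d,n="top"):
    hsv=cv2.cvtColor(p,cv2.COLOR_RGB2HSV); C=cloud(n,d)
    m=((hsv[...,0]>14)&(hsv[...,0]<30)&(hsv[...,1]>90)&(hsv[...,2]>60)).astype(np.uint8)
    m=cv2.morphologyEx(m,cv2.MORPH_CLOSE,np.ones((5,5)))
    out=[]
    for c in cv2.findContours(m,cv2.RETR_EXTERNAL,cv2.CHAIN_APPROX_NONE)[0]:
        if cv2.contourArea(c)<300: continue
        k=cv2.drawContours(np.zeros_like(m),[c],-1,1,-1)>0
        z=np.percentile(C[k][:,2],80); k&=abs(C[...,2]-z)<.008
        vu=np.argwhere(k); P=ray(n,vu[:,::-1],z)
        r=cv2.minAreaRect((P[:,:2]*1000).astype(np.float32)); (w,h)=r[1]; a=r[2]+(90 if h>w else 0)
        g=cv2.cvtColor(p,cv2.COLOR_RGB2GRAY)[k].astype(float); ce=np.array(r[0])/1000
        ax=np.array([np.cos(np.radians(a)),np.sin(np.radians(a))]); s=(P[:,:2]-ce)@ax; q=(P[:,:2]-ce)@[-ax[1],ax[0]]
        e=[g[(abs(s-sg*.036)<.006)&(abs(q)<.006)].mean() for sg in(1,-1)]
        if e[1]<e[0]: a+=180
        a=(a+180)%360-180
        out.append((ce,a,z)); print("px",np.round(vu.mean(0)[::-1]),"c",np.round(ce,4),"sz",np.round([max(w,h),min(w,h)]),"ventyaw",round(a,1),"z",round(z,4),"ends",np.round(e))
    return out
E
python3 - <<'E'
from h import *
a=np.load("pics/top0.npz"); p,d=a["p"],a["d"]; boxes(p,d)
hsv=cv2.cvtColor(p,cv2.COLOR_RGB2HSV); C=cloud("top",d)
# anvil
k=(abs(C[...,2]-.09)<.01); k[:, :240]=0;k[:,350:]=0;k[:100]=0;k[190:]=0
r=cv2.minAreaRect((C[k][:,:2]*1000).astype(np.float32)); print("anvil",r,np.median(C[k][:,2]))
g=((hsv[...,0]>60)&(hsv[...,0]<90)&(hsv[...,1]>100)).astype(np.uint8); g[:,:370]=0
c=max(cv2.findContours(g,0,1)[0],key=cv2.contourArea); rr=cv2.minAreaRect(c); pts=cv2.boxPoints(rr); print("tray",pts,np.round(ray("top",pts,.018),3))
red=((hsv[...,0]<6)|(hsv[...,0]>174))&(hsv[...,1]>150); red[:, :240]=0;red[:,280:]=0;red[:120]=0; red[175:]=0
v=np.argwhere(red); print("red",ray("top",[v.mean(0)[::-1]],.09),len(v))
im=cv2.resize(p[180:270,290:400],None,fx=6,fy=6,interpolation=cv2.INTER_CUBIC)
im2=cv2.resize(p[120:290,110:290],None,fx=4,fy=4,interpolation=cv2.INTER_CUBIC)
cv2.imwrite("pics/scr.png",im[:,:,::-1]);cv2.imwrite("pics/bx.png",im2[:600,:,::-1])
# nearby heights
b=C[195:235,300:385]; 
for z0 in(.034,.045): 
  pass
print(np.round(C[212,305:385:4],3))
E
```

```text
px [188. 259.] c [0.3453 0.2886] sz [99. 49.] ventyaw 45.3 z 0.0428 ends [ 94. 131.]
px [250. 228.] c [0.4214 0.1296] sz [97. 50.] ventyaw 35.5 z 0.0428 ends [ 94. 132.]
px [139. 208.] c [0.4795 0.4158] sz [98. 51.] ventyaw 23.4 z 0.0429 ends [100. 128.]
px [189. 200.] c [0.4976 0.2866] sz [99. 51.] ventyaw -5.8 z 0.0428 ends [131.  98.]
px [554. 182.] c [ 0.5006 -0.6221] sz [120.  36.] ventyaw 171.9 z 0.0504 ends [ nan 133.]
px [198. 151.] c [0.6271 0.2648] sz [100.  50.] ventyaw 50.9 z 0.043 ends [100. 127.]
px [314.  84.] c [ 0.8089 -0.0452] sz [228.  25.] ventyaw 91.2 z 0.0268 ends [113. 121.]
anvil ((621.6233520507812, 11.135688781738281), (142.16539001464844, 200.34490966796875), 8.985931396484375) 0.09105323101416457
tray [[384.58966 214.33827]
 [416.74585 123.71626]
 [510.14697 156.8586 ]
 [477.99078 247.4806 ]] [[ 0.448 -0.215  0.018]
 [ 0.689 -0.317  0.018]
 [ 0.589 -0.549  0.018]
 [ 0.357 -0.441  0.018]]
red [[0.60871203 0.10008606 0.09      ]] 180
[[ 0.463 -0.012  0.003]
 [ 0.463 -0.022  0.001]
 [ 0.455 -0.03   0.045]
 [ 0.455 -0.04   0.045]
 [ 0.454 -0.05   0.047]
 [ 0.454 -0.06   0.049]
 [ 0.454 -0.07   0.047]
 [ 0.453 -0.08   0.048]
 [ 0.452 -0.089  0.052]
 [ 0.453 -0.101  0.043]
 [ 0.452 -0.11   0.049]
 [ 0.452 -0.12   0.049]
 [ 0.452 -0.13   0.044]
 [ 0.459 -0.147  0.002]
 [ 0.459 -0.158  0.001]
 [ 0.459 -0.169 -0.003]
 [ 0.458 -0.178  0.003]
 [ 0.457 -0.189  0.002]
 [ 0.458 -0.2   -0.004]
 [ 0.457 -0.209  0.004]]h.py:30: RuntimeWarning: Mean of empty slice.
  e=[g[(abs(s-sg*.036)<.006)&(abs(q)<.006)].mean() for sg in(1,-1)]
  ret = ret.dtype.type(ret / rcount)
```

View pics/scr.png

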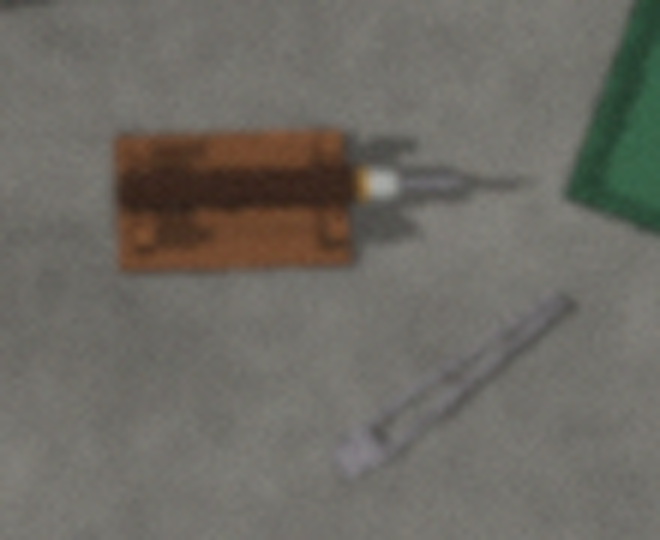

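View pics/bx.png

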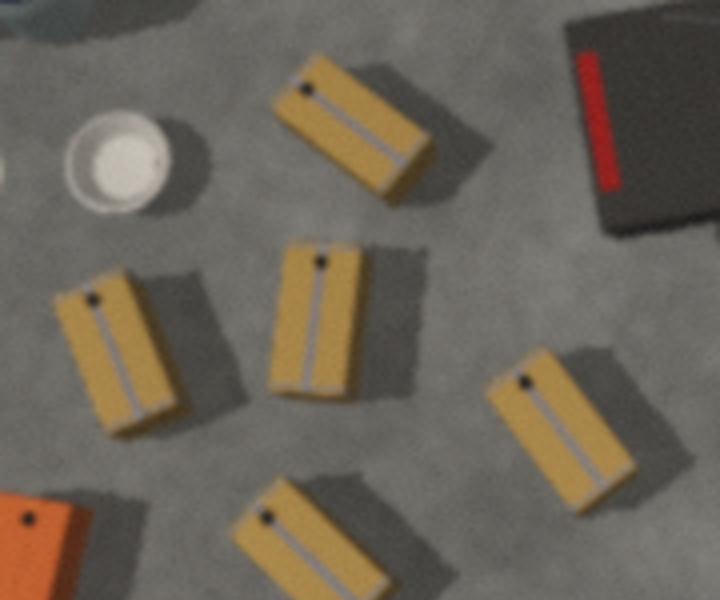

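The crop confirms five brass boxes with vents at their upper ends. At full size they are at pixels (198,151), (139,208), (189,200), (250,228) and (188,259). The orange box (115,264) and pink box (186,317) are the look-alikes, wrong colour, so I leave them. The scriber lies in its rest at (329,211), point to the right.

```bash
cat >> h.py <<'E'
from scipy.spatial.transform import Rotation as Ro
def go(*T):
    o=telemetry.get_obs(); p0=o["ee_pos"]; R0=Ro.from_euler("xyz",o["tcp_rot"],degrees=True)
    print("at",np.round(p0,4),np.round(o["tcp_rot"],2),"t",round(o["time"],2),"F",np.round(o["wrist_force"],2),"M",np.round(o["torque"],3),"open",round(o["opening"],4))
    for t in T:
        R=Ro.from_euler("xyz",t[3:6],degrees=True) if len(t)>4 else Ro.from_euler("xyz",[180,0,t[3]],degrees=True)
        d=R0.inv().apply(np.array(t[:3])-p0)*1000; r=(R0.inv()*R).as_rotvec(degrees=True)
        print(t,"->",np.round(d,1),np.round(r,2), "rows",int(max(np.ceil(np.linalg.norm(d)/50),np.ceil(np.linalg.norm(r)/8.59))))
E
python3 - <<'E'
from h import *
go((.4214,.1296,.12,35.5),(.4214,.1296,.024,35.5),(.4214,.1296,.2,35.5))
for i in range(3):
    camera("top"); o=telemetry.get_obs(); print(o["wrist_force"],o["torque"])
E
```

```text
at [ 0.2007 -0.5118  0.2297] [-179.93   -0.     21.42] t 0.1 F [-0.35 -0.04 -0.19] M [ 0.085  0.003 -0.014] open 0.0855
(0.4214, 0.1296, 0.12, 35.5) -> [ 439.6 -516.4  110.3] [-7.000e-02 -1.000e-02 -1.408e+01] rows 14
(0.4214, 0.1296, 0.024, 35.5) -> [ 439.6 -516.3  206.3] [-7.000e-02 -1.000e-02 -1.408e+01] rows 15
(0.4214, 0.1296, 0.2, 35.5) -> [ 439.6 -516.5   30.3] [-7.000e-02 -1.000e-02 -1.408e+01] rows 14
[-0.46272144 -0.52772961  0.24990011] [-0.00894175 -0.02975705  0.03738772]
[-0.16371698  0.27953448 -0.41178979] [0.0372974  0.05120031 0.06933886]
[-0.28065015  0.10320731  0.63524926] [-0.00790203 -0.06090278 -0.02708273]
```

Request:
{"fn": "play_rows", "kwargs": {
  "increments": [
    [[440, -516, 100], [0, 0, -14], 0],
    [[440, -516, 100], [0, 0, -14], 0],
    [[440, -516, 100], [0, 0, -14], 0],
    [[440, -516, 100], [0, 0, -14], 0],
    [[440, -516, 100], [0, 0, -14], 0],
    [[440, -516, 100], [0, 0, -14], 0],
    [[440, -516, 100], [0, 0, -14], 0],
    [[440, -516, 100], [0, 0, -14], 0],
    [[440, -516, 100], [0, 0, -14], 0],
    [[440, -516, 100], [0, 0, -14], 0],
    [[440, -516, 100], [0, 0, -14], 0],
    [[440, -516, 100], [0, 0, -14], 0],
    [[440, -516, 100], [0, 0, -14], 0],
    [[440, -516, 100], [0, 0, -14], 0],
    [[440, -516, 100], [0, 0, -14], 0],
    [[440, -516, 110], [0, 0, -14], 0]
  ]
}}

```text
time: 1.85
ee_pos: [0.4223, 0.1297, 0.1206]
tcp_rot: [180.0, -0.0, 35.5]
wrist_force: [-0.1, 0.2, 1.3]
opening: 0.0851
grasp_force: 0.0
```

```bash
python3 - <<'E'
from h import *
go((.4214,.1296,.024,35.5))
E
```

```text
at [0.4223 0.1297 0.1206] [ 1.7998e+02 -4.0000e-02  3.5530e+01] t 1.85 F [-0.13  0.18  1.3 ] M [-0.024 -0.064  0.034] open 0.0851
(0.4214, 0.1296, 0.024, 35.5) -> [-0.8 -0.5 96.6] [ 0.02 -0.04  0.03] rows 2
```

Request:
{"fn": "play_rows", "kwargs": {
  "increments": [
    [[-1, 0, 50], [0, 0, 0], 0],
    [[-1, 0, 80], [0, 0, 0], 0],
    [[-1, 0, 96.5], [0, 0, 0], 0],
    [[-1, 0, 96.5], [0, 0, 0], 1],
    [[-1, 0, 96.5], [0, 0, 0], 1],
    [[-1, 0, 96.5], [0, 0, 0], 1],
    [[-1, 0, 96.5], [0, 0, 0], 1],
    [[-1, 0, 96.5], [0, 0, 0], 1],
    [[-1, 0, 96.5], [0, 0, 0], 1],
    [[-1, 0, 70], [0, 0, 0], 1],
    [[-1, 0, 20], [0, 0, 0], 1],
    [[-1, 0, -30], [0, 0, 0], 1],
    [[-1, 0, -80], [0, 0, 0], 1],
    [[-1, 0, -80], [0, 0, 0], 1]
  ],
  "grip_force": 80
}}

```text
time: 3.25
ee_pos: [0.4235, 0.129, 0.2076]
tcp_rot: [179.8, -0.6, 35.4]
wrist_force: [0.8, 1.2, -4.0]
opening: 0.048
grasp_force: 86.1
```

```bash
cat >> h.py <<'E'
def meas(n=10):
    L=[]
    for i in range(n):
        camera("top"); o=telemetry.get_obs()
        R=Ro.from_euler("xyz",o["tcp_rot"],degrees=True).inv()
        L.append(np.r_[R.apply(o["wrist_force"]),R.apply(o["torque"]),o["joint_efforts"]])
    L=np.array(L); np.set_printoptions(suppress=True,precision=3); m=L.mean(0); e=L.std(0)/np.sqrt(n)
    print("F",m[:3],"M",m[3:6],"+-",e[3:6],"jt",m[6:],"+-",e[6:])
E
python3 - <<'E'
from h import *
meas(6); go()
E
```

```text
F [-0.181 -0.242  4.   ] M [ 0.003 -0.03   0.013] +- [0.006 0.013 0.01 ] jt [ -0.003 -38.509  50.923   0.233  -0.002  -0.001] +- [0.004 0.358 0.548 0.129 0.    0.   ]
at [0.42  0.128 0.199] [-179.95    0.16   35.41] t 3.55 F [-0.05 -0.37 -3.9 ] M [-0.032  0.01  -0.034] open 0.0478
```

Request:
{"fn": "play_rows", "kwargs": {
  "increments": [
    [[0, 0, 0], [0, 8.5, 0], 1],
    [[0, 0, 0], [0, 17, 0], 1],
    [[0, 0, 0], [0, 25, 0], 1],
    [[0, 0, 0], [0, 34, 0], 1],
    [[0, 0, 0], [0, 40, 0], 1],
    [[0, 0, 0], [0, 40, 0], 1],
    [[0, 0, 0], [0, 40, 0], 1],
    [[0, 0, 0], [0, 40, 0], 1],
    [[0, 0, 0], [0, 34, 0], 1],
    [[0, 0, 0], [0, 26, 0], 1],
    [[0, 0, 0], [0, 18, 0], 1],
    [[0, 0, 0], [0, 10, 0], 1],
    [[0, 0, 0], [0, 3, 0], 1],
    [[0, 0, 0], [0, 0, 0], 1],
    [[0, 0, 0], [0, 0, 0], 1],
    [[0, 0, 0], [0, 0, 0], 1]
  ]
}}

```text
time: 5.15
ee_pos: [0.4218, 0.1291, 0.2008]
tcp_rot: [180.0, -0.1, 35.5]
wrist_force: [-0.2, -0.1, -3.6]
opening: 0.0473
grasp_force: 87.2
```

```bash
python3 - <<'E'
from h import *
meas(8); go()
E
```

```text
F [-0.138  0.011  3.434] M [ 0.029  0.003 -0.001] +- [0.011 0.009 0.01 ] jt [  0.17  -36.015  48.689  -0.053  -0.004  -0.001] +- [0.045 0.222 0.045 0.012 0.001 0.001]
at [0.421 0.128 0.201] [179.98  -0.07  35.39] t 5.55 F [ 0.02 -0.64 -3.74] M [-0.006 -0.016  0.021] open 0.0473
```

Request:
{"fn": "play_rows", "kwargs": {
  "increments": [
    [[0, 0, 0], [0, -8.5, 0], 1],
    [[0, 0, 0], [0, -17, 0], 1],
    [[0, 0, 0], [0, -25, 0], 1],
    [[0, 0, 0], [0, -34, 0], 1],
    [[0, 0, 0], [0, -40, 0], 1],
    [[0, 0, 0], [0, -40, 0], 1],
    [[0, 0, 0], [0, -40, 0], 1],
    [[0, 0, 0], [0, -40, 0], 1],
    [[0, 0, 0], [0, -34, 0], 1],
    [[0, 0, 0], [0, -26, 0], 1],
    [[0, 0, 0], [0, -18, 0], 1],
    [[0, 0, 0], [0, -10, 0], 1],
    [[0, 0, 0], [0, -3, 0], 1],
    [[0, 0, 0], [0, 0, 0], 1],
    [[0, 0, 0], [0, 0, 0], 1],
    [[0, 0, 0], [0, 0, 0], 1]
  ]
}}

```text
time: 7.15
ee_pos: [0.4206, 0.1279, 0.2022]
tcp_rot: [179.9, -0.2, 35.4]
wrist_force: [-0.1, -0.1, -4.0]
opening: 0.0476
grasp_force: 87.3
```

```bash
python3 - <<'E'
from h import *
meas(8); go()
E
```

```text
F [ 0.187 -0.229  3.584] M [ 0.008 -0.047 -0.004] +- [0.014 0.008 0.007] jt [ -0.114 -37.941  48.718   0.023   0.001  -0.   ] +- [0.033 0.22  0.031 0.008 0.001 0.001]
at [0.421 0.129 0.2  ] [-179.98    0.08   35.43] t 7.55 F [ 0.67  0.28 -4.03] M [-0.051  0.043 -0.034] open 0.0478
```

Request:
{"fn": "play_rows", "kwargs": {
  "increments": [
    [[0, 0, 0], [0, 8.5, 0], 1],
    [[0, 0, 0], [0, 17, 0], 1],
    [[0, 0, 0], [0, 25, 0], 1],
    [[0, 0, 0], [0, 34, 0], 1],
    [[0, 0, 0], [0, 42, 0], 1],
    [[0, 0, 0], [0, 50, 0], 1],
    [[0, 0, 0], [0, 50, 0], 1],
    [[0, 0, 0], [0, 50, 0], 1],
    [[0, 0, 0], [0, 42, 0], 1],
    [[0, 0, 0], [0, 34, 0], 1],
    [[0, 0, 0], [0, 26, 0], 1],
    [[0, 0, 0], [0, 18, 0], 1],
    [[0, 0, 0], [0, 10, 0], 1],
    [[0, 0, 0], [0, 3, 0], 1],
    [[0, 0, 0], [0, 0, 0], 1],
    [[0, 0, 0], [0, 0, 0], 1],
    [[0, 0, 0], [0, 0, 0], 1],
    [[0, 0, 0], [0, 0, 0], 1],
    [[0, 0, 0], [0, 0, 0], 1]
  ]
}}

```text
time: 9.45
ee_pos: [0.4209, 0.1283, 0.2011]
tcp_rot: [180.0, -0.1, 35.4]
wrist_force: [-0.0, -0.3, -3.5]
opening: 0.0474
grasp_force: 87.3
```

```bash
python3 - <<'E'
from h import *
meas(14); go()
p,d=save("side","side1"); cv2.imwrite("pics/s1.png",cv2.resize(p[100:340,100:400],None,fx=2.5,fy=2.5)[:,:,::-1])
E
```

```text
F [0.058 0.016 3.528] M [-0.002  0.026  0.01 ] +- [0.008 0.008 0.006] jt [  0.022 -36.771  48.592   0.015  -0.003  -0.   ] +- [0.016 0.048 0.002 0.005 0.001 0.   ]
at [0.421 0.128 0.2  ] [-180.      0.     35.42] t 10.15 F [ 0.26 -0.08 -4.13] M [-0.021 -0.013  0.006] open 0.0475
```

View pics/s1.png

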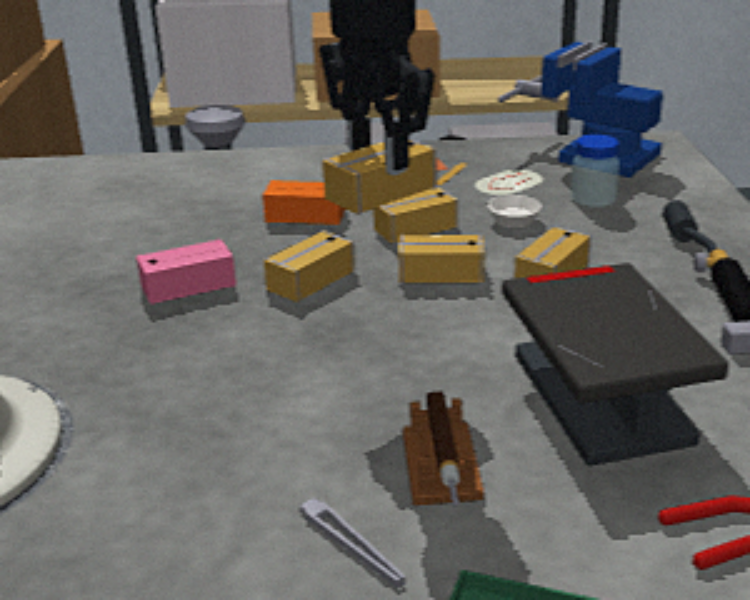

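Tilting moves the torque by about 0.07 N·m, and the weight is 0.36 kg, above the 0.34 kg empty limit. So this box rattles. It is held level in the view, and it goes to the anvil first.

```bash
python3 - <<'E'
from h import *
go((.6216,.0111,.2,98.7),(.6216,.0111,.118,98.7),(.6216,.0111,.1145,98.7))
E
```

```text
at [0.4212 0.1285 0.2002] [-1.800e+02  1.000e-02  3.542e+01] t 10.2 F [ 0.39  0.19 -3.46] M [-0.066  0.014 -0.017] open 0.0477
(0.6216, 0.0111, 0.2, 98.7) -> [9.530e+01 2.118e+02 2.000e-01] [ -0.     0.   -63.28] rows 8
(0.6216, 0.0111, 0.118, 98.7) -> [ 95.3 211.8  82.2] [ -0.     0.   -63.28] rows 8
(0.6216, 0.0111, 0.1145, 98.7) -> [ 95.3 211.8  85.7] [ -0.     0.   -63.28] rows 8
```

Request:
{"fn": "play_rows", "kwargs": {
  "increments": [
    [[95, 212, 0], [0, 0, -63.3], 1],
    [[95, 212, 0], [0, 0, -63.3], 1],
    [[95, 212, 0], [0, 0, -63.3], 1],
    [[95, 212, 0], [0, 0, -63.3], 1],
    [[95, 212, 0], [0, 0, -63.3], 1],
    [[95, 212, 0], [0, 0, -63.3], 1],
    [[95, 212, 0], [0, 0, -63.3], 1],
    [[95, 212, 0], [0, 0, -63.3], 1],
    [[95, 212, 0], [0, 0, -63.3], 1],
    [[95, 212, 0], [0, 0, -63.3], 1],
    [[95, 212, 30], [0, 0, -63.3], 1],
    [[95, 212, 55], [0, 0, -63.3], 1],
    [[95, 212, 70], [0, 0, -63.3], 1],
    [[95, 212, 77], [0, 0, -63.3], 1],
    [[95, 212, 81], [0, 0, -63.3], 1],
    [[95, 212, 81], [0, 0, -63.3], 1],
    [[95, 212, 81], [0, 0, -63.3], 1]
  ]
}}

```text
time: 11.9
ee_pos: [0.622, 0.0107, 0.1204]
tcp_rot: [179.9, 0.0, 98.7]
wrist_force: [0.6, 0.5, -3.7]
opening: 0.0476
grasp_force: 87.4
```

```bash
python3 - <<'E'
from h import *
go((.6216,.0111,.1145,98.7))
E
```

```text
at [0.622  0.0107 0.1204] [1.7991e+02 1.0000e-02 9.8710e+01] t 11.9 F [ 0.6   0.48 -3.72] M [-0.01   0.01  -0.022] open 0.0476
(0.6216, 0.0111, 0.1145, 98.7) -> [ 0.4 -0.3  5.9] [0.09 0.01 0.01] rows 1
```

Request:
{"fn": "play_rows", "kwargs": {
  "increments": [
    [[0, 0, 2], [0, 0, 0], 1],
    [[0, 0, 4], [0, 0, 0], 1],
    [[0, 0, 5], [0, 0, 0], 1],
    [[0, 0, 5], [0, 0, 0], 1],
    [[0, 0, 5], [0, 0, 0], 1],
    [[0, 0, 5], [0, 0, 0], 0.5],
    [[0, 0, 5], [0, 0, 0], 0],
    [[0, 0, 5], [0, 0, 0], 0],
    [[0, 0, 5], [0, 0, 0], 0],
    [[0, 0, 5], [0, 0, 0], 0],
    [[0, 0, 5], [0, 0, 0], 0],
    [[0, 0, -30], [0, 0, 0], 0],
    [[0, 0, -80], [0, 0, 0], 0],
    [[0, 0, -80], [0, 0, 0], 0]
  ]
}}

```text
time: 13.3
ee_pos: [0.6234, 0.0107, 0.2065]
tcp_rot: [179.5, 0.1, 98.7]
wrist_force: [0.4, 0.2, 1.0]
opening: 0.0856
grasp_force: 0.0
```

```bash
python3 - <<'E'
from h import *
p,d=save("top","top2")
boxes(p,d)
go((.45,.28,.2,-5.8))
E
```

```text
px [188. 259.] c [0.3451 0.2888] sz [100.  49.] ventyaw 44.9 z 0.0428 ends [ 80. 112.]
px [139. 208.] c [0.4792 0.4155] sz [99. 51.] ventyaw 23.4 z 0.0428 ends [ 88. 111.]
px [189. 200.] c [0.4977 0.2862] sz [99. 52.] ventyaw -6.1 z 0.0427 ends [113.  85.]
px [554. 181.] c [ 0.5003 -0.6228] sz [120.  34.] ventyaw 171.9 z 0.0513 ends [ nan 114.]
px [198. 151.] c [0.6272 0.2648] sz [100.  50.] ventyaw 50.9 z 0.0428 ends [ 86. 110.]
at [0.623  0.0107 0.2033] [1.7963e+02 5.0000e-02 9.8720e+01] t 13.35 F [-0.66  0.19 -1.04] M [-0.05   0.01  -0.043] open 0.0857
(0.45, 0.28, 0.2, -5.8) -> [ 292.4 -130.2    2.2] [  0.31  -0.3  104.52] rows 13h.py:30: RuntimeWarning: Mean of empty slice.
  e=[g[(abs(s-sg*.036)<.006)&(abs(q)<.006)].mean() for sg in(1,-1)]
  ret = ret.dtype.type(ret / rcount)
```

```bash
python3 - <<'E'
from h import *
go((.6272,.2648,.15,50.9),(.6272,.2648,.024,50.9),(.6272,.2648,.2,50.9))
E
```

```text
at [0.623  0.0107 0.2033] [1.7963e+02 5.0000e-02 9.8720e+01] t 13.35 F [-0.66  0.19 -1.04] M [-0.05   0.01  -0.043] open 0.0857
(0.6272, 0.2648, 0.15, 50.9) -> [250.5  42.3  53.3] [ 0.37 -0.11 47.82] rows 6
(0.6272, 0.2648, 0.024, 50.9) -> [250.6  41.5 179.3] [ 0.37 -0.11 47.82] rows 7
(0.6272, 0.2648, 0.2, 50.9) -> [250.5  42.7   3.3] [ 0.37 -0.11 47.82] rows 6
```

Request:
{"fn": "play_rows", "kwargs": {
  "increments": [
    [[250.5, 42, 0], [0, 0, 47.8], 0],
    [[250.5, 42, 0], [0, 0, 47.8], 0],
    [[250.5, 42, 0], [0, 0, 47.8], 0],
    [[250.5, 42, 0], [0, 0, 47.8], 0],
    [[250.5, 42, 0], [0, 0, 47.8], 0],
    [[250.5, 42, 0], [0, 0, 47.8], 0],
    [[250.5, 42, 50], [0, 0, 47.8], 0],
    [[250.5, 42, 90], [0, 0, 47.8], 0],
    [[250.5, 42, 100], [0, 0, 47.8], 0],
    [[250.5, 42, 100], [0, 0, 47.8], 0]
  ]
}}

```text
time: 14.35
ee_pos: [0.6239, 0.2642, 0.0972]
tcp_rot: [-179.9, 0.2, 50.9]
wrist_force: [0.2, -0.8, 0.3]
opening: 0.0855
grasp_force: 0.0
```

```bash
python3 - <<'E'
from h import *
go((.6272,.2648,.024,50.9))
p,d=save("top","top3")
hsv=cv2.cvtColor(p,cv2.COLOR_RGB2HSV);C=cloud("top",d)
cv2.imwrite("pics/anv.png",cv2.resize(p[90:200,230:360],None,fx=5,fy=5,interpolation=cv2.INTER_CUBIC)[:,:,::-1])
boxes(p,d)
E
```

```text
at [0.6239 0.2642 0.0972] [-179.89    0.21   50.92] t 14.35 F [ 0.16 -0.79  0.35] M [-0.013 -0.047  0.004] open 0.0855
(0.6272, 0.2648, 0.024, 50.9) -> [ 2.8  2.3 73.2] [-0.11  0.21  0.02] rows 2
px [134. 209.] c [0.4757 0.4248] sz [97. 31.] ventyaw 23.1 z 0.0431 ends [119. 128.]
px [554. 181.] c [ 0.5019 -0.621 ] sz [118.  39.] ventyaw 171.9 z 0.0506 ends [ nan 124.]
px [294. 139.] c [0.6194 0.0132] sz [100.  51.] ventyaw 98.7 z 0.1323 ends [57. 79.]
px [314.  84.] c [ 0.8091 -0.0464] sz [231.  24.] ventyaw 91.0 z 0.0271 ends [107. 111.]h.py:30: RuntimeWarning: Mean of empty slice.
  e=[g[(abs(s-sg*.036)<.006)&(abs(q)<.006)].mean() for sg in(1,-1)]
  ret = ret.dtype.type(ret / rcount)
```

View pics/anv.png

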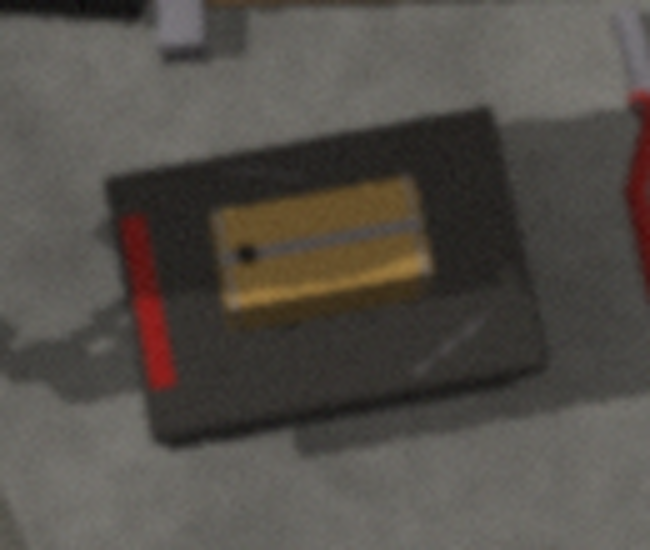

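The box sits squarely mid-anvil, with its vent (crop pixel 247,253) towards the red stripe. Next I take the first sound box.

Request:
{"fn": "play_rows", "kwargs": {
  "increments": [
    [[2, 1.5, 40], [0, 0, 0], 0],
    [[2, 1.5, 65], [0, 0, 0], 0],
    [[2, 1.5, 75], [0, 0, 0], 0],
    [[2, 1.5, 75], [0, 0, 0], 1],
    [[2, 1.5, 75], [0, 0, 0], 1],
    [[2, 1.5, 75], [0, 0, 0], 1],
    [[2, 1.5, 75], [0, 0, 0], 1],
    [[2, 1.5, 75], [0, 0, 0], 1],
    [[2, 1.5, 75], [0, 0, 0], 1],
    [[2, 1.5, 50], [0, 0, 0], 1],
    [[2, 1.5, 0], [0, 0, 0], 1],
    [[2, 1.5, -50], [0, 0, 0], 1],
    [[2, 1.5, -100], [0, 0, 0], 1],
    [[2, 1.5, -100], [0, 0, 0], 1]
  ]
}}

```text
time: 15.8
ee_pos: [0.6295, 0.2662, 0.2095]
tcp_rot: [179.6, -0.7, 50.9]
wrist_force: [1.0, -0.8, -2.3]
opening: 0.0477
grasp_force: 83.8
```

```bash
python3 - <<'E'
from h import *
meas(3)
go((.5495,-.4491,.2,-22.9),(.5495,-.4491,.1,-22.9))
E
```

```text
F [-0.101  0.079  4.086] M [ 0.013  0.    -0.004] +- [0.02  0.016 0.005] jt [ -0.001 -78.005  51.822   0.47    0.003   0.   ] +- [0.    0.34  0.2   0.179 0.    0.   ]
at [0.627 0.265 0.199] [180.    -0.    50.92] t 15.95 F [-0.2  -0.85 -4.26] M [-0.019 -0.008  0.014] open 0.0476
(0.5495, -0.4491, 0.2, -22.9) -> [-603.7  389.8   -1. ] [-0.   -0.01 73.82] rows 15
(0.5495, -0.4491, 0.1, -22.9) -> [-603.7  389.8   99. ] [-0.   -0.01 73.82] rows 15
```

```bash
python3 - <<'E'
from h import *
meas(10)
E
```

```text
F [-0.111 -0.004  3.38 ] M [-0.015  0.005  0.   ] +- [0.01  0.009 0.01 ] jt [ -0.    -74.684  48.514   0.022   0.002   0.   ] +- [0.    0.32  0.258 0.005 0.    0.   ]
```

Request:
{"fn": "play_rows", "kwargs": {
  "increments": [
    [[-278, 0, -20], [0, 0, 0], 1],
    [[-278, 0, -20], [0, 0, 0], 1],
    [[-278, 0, -20], [0, 0, 0], 1],
    [[-278, 0, -20], [0, 0, 0], 1],
    [[-278, 0, -20], [0, 0, 0], 1],
    [[-278, 0, -20], [0, 8.5, 0], 1],
    [[-278, 0, -20], [0, 17, 0], 1],
    [[-278, 0, -20], [0, 25, 0], 1],
    [[-278, 0, -20], [0, 34, 0], 1],
    [[-278, 0, -20], [0, 42, 0], 1],
    [[-278, 0, -20], [0, 48, 0], 1],
    [[-278, 0, -20], [0, 48, 0], 1],
    [[-278, 0, -20], [0, 42, 0], 1],
    [[-278, 0, -20], [0, 34, 0], 1],
    [[-278, 0, -20], [0, 26, 0], 1],
    [[-278, 0, -20], [0, 18, 0], 1],
    [[-278, 0, -20], [0, 10, 0], 1],
    [[-278, 0, -20], [0, 3, 0], 1],
    [[-278, 0, -20], [0, 0, 0], 1],
    [[-278, 0, -20], [0, 0, 0], 1]
  ]
}}

```text
time: 18.45
ee_pos: [0.4534, 0.051, 0.2194]
tcp_rot: [179.9, 0.2, 51.1]
wrist_force: [-0.1, -0.4, -3.0]
opening: 0.0476
grasp_force: 83.7
```

```bash
python3 - <<'E'
from h import *
for i in range(4): camera("top")
meas(10); go()
E
```

```text
F [-0.281 -0.215  3.374] M [-0.014 -0.008 -0.001] +- [0.009 0.007 0.007] jt [  0.107 -38.827  48.28   -0.026   0.007  -0.002] +- [0.055 0.095 0.011 0.007 0.001 0.   ]
at [0.452 0.049 0.219] [179.99  -0.01  50.9 ] t 19.15 F [-0.76 -0.61 -3.35] M [-0.011 -0.017  0.05 ] open 0.0473
```

Request:
{"fn": "play_rows", "kwargs": {
  "increments": [
    [[0, 0, 0], [0, -8.5, 0], 1],
    [[0, 0, 0], [0, -17, 0], 1],
    [[0, 0, 0], [0, -25, 0], 1],
    [[0, 0, 0], [0, -34, 0], 1],
    [[0, 0, 0], [0, -42, 0], 1],
    [[0, 0, 0], [0, -48, 0], 1],
    [[0, 0, 0], [0, -48, 0], 1],
    [[0, 0, 0], [0, -42, 0], 1],
    [[0, 0, 0], [0, -34, 0], 1],
    [[0, 0, 0], [0, -26, 0], 1],
    [[0, 0, 0], [0, -18, 0], 1],
    [[0, 0, 0], [0, -10, 0], 1],
    [[0, 0, 0], [0, -3, 0], 1],
    [[0, 0, 0], [0, 0, 0], 1],
    [[0, 0, 0], [0, 0, 0], 1],
    [[0, 0, 0], [0, 0, 0], 1],
    [[0, 0, 0], [0, 0, 0], 1]
  ]
}}

```text
time: 20.85
ee_pos: [0.4524, 0.0496, 0.2195]
tcp_rot: [180.0, 0.0, 50.9]
wrist_force: [0.3, -0.0, -3.6]
opening: 0.0472
grasp_force: 83.9
```

```bash
python3 - <<'E'
from h import *
meas(12)
go((.5495,-.4491,.2,-22.9),(.5495,-.4491,.1,-22.9))
E
```

```text
F [-0.015  0.269  3.17 ] M [ 0.002 -0.003  0.013] +- [0.006 0.006 0.01 ] jt [ -0.048 -39.314  48.309   0.02   -0.003   0.   ] +- [0.038 0.131 0.016 0.006 0.002 0.   ]
at [0.452 0.05  0.219] [-179.99    0.01   50.92] t 21.45 F [ 0.48  0.1  -3.91] M [ 0.003  0.015 -0.007] open 0.0479
(0.5495, -0.4491, 0.2, -22.9) -> [-325.7  389.8   19.2] [-0.    0.01 73.82] rows 11
(0.5495, -0.4491, 0.1, -22.9) -> [-325.7  389.9  119.2] [-0.    0.01 73.82] rows 11
```

The torque doesn't change with tilt this time, so this box is sound and the rattler is confirmed.

Request:
{"fn": "play_rows", "kwargs": {
  "increments": [
    [[-326, 390, 20], [0, 0, 73.8], 1],
    [[-326, 390, 20], [0, 0, 73.8], 1],
    [[-326, 390, 20], [0, 0, 73.8], 1],
    [[-326, 390, 20], [0, 0, 73.8], 1],
    [[-326, 390, 20], [0, 0, 73.8], 1],
    [[-326, 390, 20], [0, 0, 73.8], 1],
    [[-326, 390, 20], [0, 0, 73.8], 1],
    [[-326, 390, 20], [0, 0, 73.8], 1],
    [[-326, 390, 20], [0, 0, 73.8], 1],
    [[-326, 390, 20], [0, 0, 73.8], 1],
    [[-326, 390, 20], [0, 0, 73.8], 1],
    [[-326, 390, 20], [0, 0, 73.8], 1],
    [[-326, 390, 60], [0, 0, 73.8], 1],
    [[-326, 390, 100], [0, 0, 73.8], 1],
    [[-326, 390, 140], [0, 0, 73.8], 1],
    [[-326, 390, 160], [0, 0, 73.8], 1],
    [[-326, 390, 160], [0, 0, 73.8], 1]
  ]
}}

```text
time: 23.15
ee_pos: [0.5481, -0.4466, 0.0562]
tcp_rot: [-179.9, 0.3, -22.8]
wrist_force: [-0.5, 0.3, -3.7]
opening: 0.0478
grasp_force: 84.1
```

```bash
python3 - <<'E'
from h import *
go((.5495,-.4491,.028,-22.9))
E
```

```text
at [ 0.5481 -0.4466  0.0562] [-179.9    0.3  -22.8] t 23.15 F [-0.53  0.26 -3.66] M [-0.014  0.035  0.023] open 0.0478
(0.5495, -0.4491, 0.028, -22.9) -> [ 2.5  1.8 28.2] [-0.1  0.3  0.1] rows 1
```

Request:
{"fn": "play_rows", "kwargs": {
  "increments": [
    [[0, 0, 20], [0, 0, 0], 1],
    [[0, 0, 28], [0, 0, 0], 1],
    [[0, 0, 31], [0, 0, 0], 1],
    [[0, 0, 31], [0, 0, 0], 1],
    [[0, 0, 31], [0, 0, 0], 0.3],
    [[0, 0, 31], [0, 0, 0], 0],
    [[0, 0, 31], [0, 0, 0], 0],
    [[0, 0, 31], [0, 0, 0], 0],
    [[0, 0, 31], [0, 0, 0], 0],
    [[0, 0, -10], [0, 0, 0], 0],
    [[0, 0, -60], [0, 0, 0], 0],
    [[0, 0, -110], [0, 0, 0], 0],
    [[0, 0, -141], [0, 0, 0], 0]
  ]
}}

```text
time: 24.45
ee_pos: [0.5497, -0.4497, 0.205]
tcp_rot: [179.9, -0.2, -22.9]
wrist_force: [0.2, -0.9, 0.1]
opening: 0.0853
grasp_force: 0.0
```

```bash
python3 - <<'E'
from h import *
p,d=save("top","top4")
boxes(p,d)
go((.4977,.2862,.1,-6.1))
E
```

```text
px [188. 259.] c [0.3452 0.2885] sz [99. 50.] ventyaw 46.0 z 0.0428 ends [ 88. 121.]
px [139. 208.] c [0.4797 0.4156] sz [97. 51.] ventyaw 23.4 z 0.0429 ends [ 92. 121.]
px [189. 200.] c [0.4963 0.2864] sz [96. 51.] ventyaw -6.1 z 0.0427 ends [122.  90.]
px [476. 171.] c [ 0.5474 -0.4461] sz [99. 52.] ventyaw -23.7 z 0.0449 ends [118.  95.]
px [293. 139.] c [0.6192 0.0131] sz [100.  52.] ventyaw 98.7 z 0.1324 ends [ 89. 119.]
px [314.  84.] c [ 0.8096 -0.0452] sz [228.  24.] ventyaw -89.7 z 0.027 ends [113. 112.]
at [ 0.5503 -0.4502  0.2096] [179.84  -0.52 -22.88] t 24.5 F [-0.44  0.62  3.54] M [-0.014 -0.034 -0.02 ] open 0.0852
(0.4977, 0.2862, 0.1, -6.1) -> [-335.8 -658.3  104.7] [  0.23  -0.5  -16.78] rows 15
```

Request:
{"fn": "play_rows", "kwargs": {
  "increments": [
    [[-335, -658, 0], [0, 0, -16.8], 0],
    [[-335, -658, 0], [0, 0, -16.8], 0],
    [[-335, -658, 0], [0, 0, -16.8], 0],
    [[-335, -658, 0], [0, 0, -16.8], 0],
    [[-335, -658, 0], [0, 0, -16.8], 0],
    [[-335, -658, 0], [0, 0, -16.8], 0],
    [[-335, -658, 0], [0, 0, -16.8], 0],
    [[-335, -658, 0], [0, 0, -16.8], 0],
    [[-335, -658, 0], [0, 0, -16.8], 0],
    [[-335, -658, 0], [0, 0, -16.8], 0],
    [[-335, -658, 0], [0, 0, -16.8], 0],
    [[-335, -658, 0], [0, 0, -16.8], 0],
    [[-335, -658, 0], [0, 0, -16.8], 0],
    [[-335, -658, 0], [0, 0, -16.8], 0],
    [[-335, -658, 0], [0, 0, -16.8], 0],
    [[-335, -658, 45], [0, 0, -16.8], 0],
    [[-335, -658, 85], [0, 0, -16.8], 0],
    [[-335, -658, 100], [0, 0, -16.8], 0],
    [[-335, -658, 100], [0, 0, -16.8], 0]
  ]
}}

```text
time: 26.4
ee_pos: [0.4894, -0.0091, 0.1542]
tcp_rot: [-177.9, 0.2, -2.2]
wrist_force: [-0.3, -0.7, -1.0]
opening: 0.085
grasp_force: 0.0
```

```bash
python3 - <<'E'
from h import *
go((.497,.2862,.024,-6.1))
E
```

```text
at [ 0.4894 -0.0091  0.1542] [-1.7791e+02  1.5000e-01 -2.2300e+00] t 26.4 F [-0.32 -0.66 -1.04] M [-0.051  0.011  0.026] open 0.085
(0.497, 0.2862, 0.024, -6.1) -> [  -3.5 -290.4  140.9] [-2.09  0.22  3.86] rows 7
```

Request:
{"fn": "play_rows", "kwargs": {
  "increments": [
    [[-3, -288, 40], [-2, 0, 3.9], 0],
    [[-3, -288, 40], [-2, 0, 3.9], 0],
    [[-3, -288, 40], [-2, 0, 3.9], 0],
    [[-3, -288, 40], [-2, 0, 3.9], 0],
    [[-3, -288, 40], [-2, 0, 3.9], 0],
    [[-3, -288, 40], [-2, 0, 3.9], 0],
    [[-3, -288, 40], [-2, 0, 3.9], 0],
    [[-3, -288, 40], [-2, 0, 3.9], 0],
    [[-3, -288, 40], [-2, 0, 3.9], 0],
    [[-3, -288, 40], [-2, 0, 3.9], 0],
    [[-3, -288, 40], [-2, 0, 3.9], 0]
  ]
}}

```text
time: 27.5
ee_pos: [0.4871, -0.0078, 0.1303]
tcp_rot: [-177.7, 0.2, -2.2]
wrist_force: [-0.7, -0.6, -0.2]
opening: 0.0857
grasp_force: 0.0
```

```bash
python3 - <<'E'
from h import *
go((.497,.2862,.024,-6.1))
E
```

```text
at [ 0.4871 -0.0078  0.1303] [-177.75    0.22   -2.18] t 27.5 F [-0.73 -0.56 -0.18] M [-0.02   0.005 -0.034] open 0.0857
(0.497, 0.2862, 0.024, -6.1) -> [  -0.9 -289.8  117.8] [-2.24  0.29  3.91] rows 7
```

```bash
python3 - <<'E'
from h import *
o=telemetry.get_obs(); print(np.round(o["q"],2),np.round(o["qd"],2))
p,d=save("side","side2")
E
```

```text
[ -2.24  -4.24 -10.27  84.2    2.25 179.94] [ 0.05 -0.09 -0.83 -0.72  0.05  0.  ]
```

View pics/side2.png

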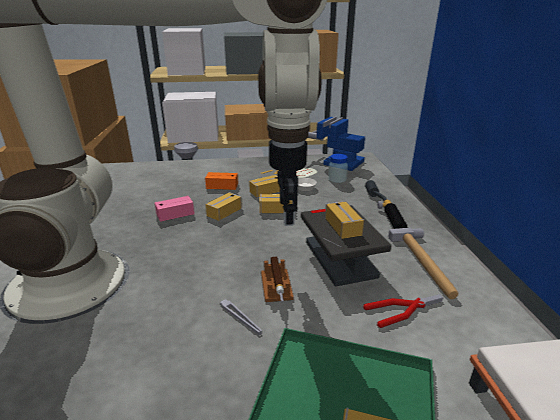

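q6 is at its range limit, since q6 = q1 − yaw + 180. From here I'll use the half-turned grasps.

```bash
python3 - <<'E'
from h import *
go((.49,.12,.15,85),(.49,.12,.15,80))
E
```

```text
at [ 0.487  -0.0078  0.1302] [-177.75    0.22   -2.18] t 27.55 F [-0.88 -0.51  0.15] M [-0.077  0.037 -0.015] open 0.0854
(0.49, 0.12, 0.15, 85) -> [  -2.  -128.5  -14.7] [ -1.97  -1.53 -87.18] rows 11
(0.49, 0.12, 0.15, 80) -> [  -2.  -128.5  -14.7] [ -2.01  -1.43 -82.18] rows 10
```

Request:
{"fn": "play_rows", "kwargs": {
  "increments": [
    [[-2, -128, -15], [0, 0, -8], 0],
    [[-2, -128, -15], [0, 0, -16], 0],
    [[-2, -128, -15], [-2, -1.5, -87.2], 0],
    [[-2, -128, -15], [-2, -1.5, -87.2], 0],
    [[-2, -128, -15], [-2, -1.5, -87.2], 0],
    [[-2, -128, -15], [-2, -1.5, -87.2], 0],
    [[-2, -128, -15], [-2, -1.5, -87.2], 0],
    [[-2, -128, -15], [-2, -1.5, -87.2], 0],
    [[-2, -128, -15], [-2, -1.5, -87.2], 0],
    [[-2, -128, -15], [-2, -1.5, -87.2], 0],
    [[-2, -128, -15], [-2, -1.5, -87.2], 0],
    [[-2, -128, -15], [-2, -1.5, -87.2], 0],
    [[-2, -128, -15], [-2, -1.5, -87.2], 0],
    [[-2, -128, -15], [-2, -1.5, -87.2], 0]
  ]
}}

```text
time: 28.95
ee_pos: [0.49, 0.1195, 0.1504]
tcp_rot: [180.0, -0.0, 85.0]
wrist_force: [-0.0, -0.4, 0.4]
opening: 0.0857
grasp_force: 0.0
```

```bash
python3 - <<'E'
from h import *
go((.497,.2862,.1,173.9),(.497,.2862,.024,173.9)); print(telemetry.get_obs()["q"])
E
```

```text
at [0.49   0.1195 0.1504] [ 1.7995e+02 -1.0000e-02  8.4950e+01] t 28.95 F [-0.01 -0.35  0.36] M [-0.002  0.017 -0.022] open 0.0857
(0.497, 0.2862, 0.1, 173.9) -> [166.7  -7.8  50.4] [ 4.000e-02  3.000e-02 -8.895e+01] rows 11
(0.497, 0.2862, 0.024, 173.9) -> [166.7  -7.8 126.4] [ 4.000e-02  3.000e-02 -8.895e+01] rows 11
[ 1.37067275e+01 -2.18781189e+00 -6.06640335e+00  8.60737513e+01
 -9.38041701e-03  1.08756486e+02]
```

Request:
{"fn": "play_rows", "kwargs": {
  "increments": [
    [[167, -8, 0], [0, 0, -89], 0],
    [[167, -8, 0], [0, 0, -89], 0],
    [[167, -8, 0], [0, 0, -89], 0],
    [[167, -8, 0], [0, 0, -89], 0],
    [[167, -8, 0], [0, 0, -89], 0],
    [[167, -8, 0], [0, 0, -89], 0],
    [[167, -8, 0], [0, 0, -89], 0],
    [[167, -8, 0], [0, 0, -89], 0],
    [[167, -8, 0], [0, 0, -89], 0],
    [[167, -8, 0], [0, 0, -89], 0],
    [[167, -8, 0], [0, 0, -89], 0],
    [[167, -8, 40], [0, 0, -89], 0],
    [[167, -8, 80], [0, 0, -89], 0],
    [[167, -8, 80], [0, 0, -89], 0],
    [[167, -8, 80], [0, 0, -89], 0]
  ]
}}

```text
time: 30.45
ee_pos: [0.4964, 0.2864, 0.071]
tcp_rot: [-180.0, 0.0, 174.0]
wrist_force: [0.2, 0.9, 1.3]
opening: 0.0851
grasp_force: 0.0
```

```bash
python3 - <<'E'
from h import *
go((.497,.2862,.024,173.9))
E
```

```text
at [0.4964 0.2864 0.071 ] [-179.98    0.    173.99] t 30.45 F [0.23 0.91 1.29] M [ 0.023 -0.046  0.017] open 0.0851
(0.497, 0.2862, 0.024, 173.9) -> [-0.7 -0.1 47. ] [-0.02  0.    0.09] rows 1
```

Request:
{"fn": "play_rows", "kwargs": {
  "increments": [
    [[0, 0, 30], [0, 0, 0], 0],
    [[0, 0, 46], [0, 0, 0], 0],
    [[0, 0, 46], [0, 0, 0], 1],
    [[0, 0, 46], [0, 0, 0], 1],
    [[0, 0, 46], [0, 0, 0], 1],
    [[0, 0, 46], [0, 0, 0], 1],
    [[0, 0, 46], [0, 0, 0], 1],
    [[0, 0, 46], [0, 0, 0], 1],
    [[0, 0, 20], [0, 0, 0], 1],
    [[0, 0, -30], [0, 0, 0], 1],
    [[0, 0, -80], [0, 0, 0], 1],
    [[0, 0, -130], [0, 0, 0], 1],
    [[0, 0, -130], [0, 0, 0], 1]
  ]
}}

```text
time: 31.75
ee_pos: [0.4986, 0.2878, 0.21]
tcp_rot: [179.6, 0.7, 174.0]
wrist_force: [0.6, -0.5, -1.4]
opening: 0.0476
grasp_force: 83.2
```

```bash
python3 - <<'E'
from h import *
meas(5);go((.5924,-.3478,.2,157.1))
E
```

```text
F [0.006 0.072 2.098] M [0.    0.019 0.005] +- [0.012 0.013 0.006] jt [  0.001 -58.61   50.238   0.244  -0.003   0.   ] +- [0.    0.31  0.414 0.124 0.    0.   ]
at [0.496 0.286 0.199] [-179.94   -0.04  174.02] t 32.0 F [ 0.66  0.08 -2.42] M [ 0.032 -0.003 -0.011] open 0.0475
(0.5924, -0.3478, 0.2, 157.1) -> [-161.9 -620.6   -0.2] [-0.06 -0.03 16.92] rows 13
```

Request:
{"fn": "play_rows", "kwargs": {
  "increments": [
    [[-162, -620, 0], [0, 0, 17], 1],
    [[-162, -620, 0], [0, 0, 17], 1],
    [[-162, -620, 0], [0, 0, 17], 1],
    [[-162, -620, 0], [0, 0, 17], 1],
    [[-162, -620, 0], [0, 0, 17], 1],
    [[-162, -620, 0], [0, 0, 17], 1],
    [[-162, -620, 0], [0, 0, 17], 1],
    [[-162, -620, 0], [0, 0, 17], 1],
    [[-162, -620, 0], [0, 0, 17], 1],
    [[-162, -620, 0], [0, 0, 17], 1],
    [[-162, -620, 0], [0, 0, 17], 1],
    [[-162, -620, 0], [0, 0, 17], 1],
    [[-162, -620, 0], [0, 0, 17], 1],
    [[-162, -620, 0], [0, 0, 17], 1],
    [[-162, -620, 40], [0, 0, 17], 1],
    [[-162, -620, 80], [0, 0, 17], 1],
    [[-162, -620, 120], [0, 0, 17], 1],
    [[-162, -620, 140], [0, 0, 17], 1],
    [[-162, -620, 140], [0, 0, 17], 1]
  ]
}}

```text
time: 33.9
ee_pos: [0.5907, -0.3449, 0.0553]
tcp_rot: [179.9, -0.4, 157.0]
wrist_force: [-0.3, 0.2, -2.0]
opening: 0.0474
grasp_force: 83.2
```

```bash
python3 - <<'E'
from h import *
go((.5924,-.3478,.028,157.1))
E
```

```text
at [ 0.5907 -0.3449  0.0553] [179.91  -0.43 157.05] t 33.9 F [-0.28  0.22 -1.99] M [ 0.03   0.064 -0.022] open 0.0474
(0.5924, -0.3478, 0.028, 157.1) -> [-2.9 -2.  27.2] [ 0.09 -0.43 -0.05] rows 1
```

Request:
{"fn": "play_rows", "kwargs": {
  "increments": [
    [[0, 0, 20], [0, 0, 0], 1],
    [[0, 0, 29], [0, 0, 0], 1],
    [[0, 0, 32], [0, 0, 0], 1],
    [[0, 0, 32], [0, 0, 0], 1],
    [[0, 0, 32], [0, 0, 0], 0.3],
    [[0, 0, 32], [0, 0, 0], 0],
    [[0, 0, 32], [0, 0, 0], 0],
    [[0, 0, 32], [0, 0, 0], 0],
    [[0, 0, 32], [0, 0, 0], 0],
    [[0, 0, -10], [0, 0, 0], 0],
    [[0, 0, -60], [0, 0, 0], 0],
    [[0, 0, -110], [0, 0, 0], 0],
    [[0, 0, -140], [0, 0, 0], 0],
    [[0, 0, -140], [0, 0, 0], 0]
  ]
}}

```text
time: 35.3
ee_pos: [0.5943, -0.3478, 0.2065]
tcp_rot: [-180.0, 0.5, 157.0]
wrist_force: [1.7, 0.4, -0.5]
opening: 0.0852
grasp_force: 0.0
```

```bash
python3 - <<'E'
from h import *
p,d=save("top","top5")
boxes(p,d)
go((.4797,.4156,.1,203.4))
E
```

```text
px [188. 259.] c [0.3451 0.2889] sz [100.  49.] ventyaw 44.9 z 0.0427 ends [ 86. 119.]
px [139. 208.] c [0.4789 0.4158] sz [99. 51.] ventyaw 22.9 z 0.0428 ends [ 94. 118.]
px [434. 156.] c [ 0.5915 -0.3447] sz [100.  51.] ventyaw -23.6 z 0.0452 ends [120.  91.]
px [293. 139.] c [0.6188 0.0131] sz [100.  53.] ventyaw 98.7 z 0.1325 ends [ 88. 118.]
px [314.  84.] c [ 0.8091 -0.0463] sz [231.  25.] ventyaw 90.7 z 0.0269 ends [105. 109.]
at [ 0.5939 -0.3475  0.2033] [-179.98    0.31  157.02] t 35.35 F [ 0.1  -0.54 -0.16] M [ 0.013 -0.007 -0.004] open 0.0855
(0.4797, 0.4156, 0.1, 203.4) -> [403.6 658.  100.9] [ -0.14   0.28 -46.38] rows 16
```

Request:
{"fn": "play_rows", "kwargs": {
  "increments": [
    [[404, 658, 0], [0, 0, -46.2], 0],
    [[404, 658, 0], [0, 0, -46.2], 0],
    [[404, 658, 0], [0, 0, -46.2], 0],
    [[404, 658, 0], [0, 0, -46.2], 0],
    [[404, 658, 0], [0, 0, -46.2], 0],
    [[404, 658, 0], [0, 0, -46.2], 0],
    [[404, 658, 0], [0, 0, -46.2], 0],
    [[404, 658, 0], [0, 0, -46.2], 0],
    [[404, 658, 0], [0, 0, -46.2], 0],
    [[404, 658, 0], [0, 0, -46.2], 0],
    [[404, 658, 0], [0, 0, -46.2], 0],
    [[404, 658, 0], [0, 0, -46.2], 0],
    [[404, 658, 0], [0, 0, -46.2], 0],
    [[404, 658, 0], [0, 0, -46.2], 0],
    [[404, 658, 0], [0, 0, -46.2], 0],
    [[404, 658, 0], [0, 0, -46.2], 0],
    [[404, 658, 50], [0, 0, -46.2], 0],
    [[404, 658, 90], [0, 0, -46.2], 0],
    [[404, 658, 110], [0, 0, -46.2], 0],
    [[404, 658, 110], [0, 0, -46.2], 0]
  ]
}}

```text
time: 37.35
ee_pos: [0.4758, 0.4148, 0.0849]
tcp_rot: [-179.8, -0.4, -156.8]
wrist_force: [-0.8, -0.5, 0.3]
opening: 0.0854
grasp_force: 0.0
```

```bash
python3 - <<'E'
from h import *
go((.4794,.4157,.024,203.2))
E
```

```text
at [0.4758 0.4148 0.0849] [-179.83   -0.41 -156.76] t 37.35 F [-0.77 -0.51  0.29] M [0.016 0.028 0.027] open 0.0854
(0.4794, 0.4157, 0.024, 203.2) -> [-4.1 -0.4 60.9] [-0.17 -0.41  0.04] rows 2
```

Request:
{"fn": "play_rows", "kwargs": {
  "increments": [
    [[-2, 0, 40], [0, 0, 0], 0],
    [[-2, 0, 66], [0, 0, 0], 0],
    [[-2, 0, 66], [0, 0, 0], 0.3],
    [[-2, 0, 66], [0, 0, 0], 1],
    [[-2, 0, 66], [0, 0, 0], 1],
    [[-2, 0, 66], [0, 0, 0], 1],
    [[-2, 0, 66], [0, 0, 0], 1],
    [[-2, 0, 66], [0, 0, 0], 1],
    [[-2, 0, 66], [0, 0, 0], 1],
    [[-2, 0, 40], [0, 0, 0], 1],
    [[-2, 0, -10], [0, 0, 0], 1],
    [[-2, 0, -60], [0, 0, 0], 1],
    [[-2, 0, -110], [0, 0, 0], 1],
    [[-2, 0, -110], [0, 0, 0], 1]
  ]
}}

```text
time: 38.75
ee_pos: [0.4815, 0.4188, 0.21]
tcp_rot: [179.8, 0.7, -156.8]
wrist_force: [0.0, -0.1, -2.5]
opening: 0.0478
grasp_force: 83.4
```

```bash
python3 - <<'E'
from h import *
meas(5);go((.4427,-.4038,.2,157.1))
E
```

```text
F [-0.279  0.018  2.884] M [0.001 0.017 0.018] +- [0.011 0.014 0.01 ] jt [  0.002 -69.134  50.569   0.262  -0.003   0.   ] +- [0.001 0.36  0.426 0.13  0.    0.   ]
at [0.479 0.417 0.199] [-179.94   -0.09 -156.78] t 39.0 F [ 0.19  0.28 -2.59] M [-0.014  0.065 -0.005] open 0.0478
(0.4427, -0.4038, 0.2, 157.1) -> [ 357.3 -739.8    0.2] [-0.09 -0.06 46.12] rows 17
```

Request:
{"fn": "play_rows", "kwargs": {
  "increments": [
    [[357, -740, 0], [0, 0, 46.1], 1],
    [[357, -740, 0], [0, 0, 46.1], 1],
    [[357, -740, 0], [0, 0, 46.1], 1],
    [[357, -740, 0], [0, 0, 46.1], 1],
    [[357, -740, 0], [0, 0, 46.1], 1],
    [[357, -740, 0], [0, 0, 46.1], 1],
    [[357, -740, 0], [0, 0, 46.1], 1],
    [[357, -740, 0], [0, 0, 46.1], 1],
    [[357, -740, 0], [0, 0, 46.1], 1],
    [[357, -740, 0], [0, 0, 46.1], 1],
    [[357, -740, 0], [0, 0, 46.1], 1],
    [[357, -740, 0], [0, 0, 46.1], 1],
    [[357, -740, 0], [0, 0, 46.1], 1],
    [[357, -740, 0], [0, 0, 46.1], 1],
    [[357, -740, 0], [0, 0, 46.1], 1],
    [[357, -740, 0], [0, 0, 46.1], 1],
    [[357, -740, 0], [0, 0, 46.1], 1],
    [[357, -740, 0], [0, 0, 46.1], 1],
    [[357, -740, 50], [0, 0, 46.1], 1],
    [[357, -740, 90], [0, 0, 46.1], 1]
  ]
}}

```text
time: 41.0
ee_pos: [0.4433, -0.4026, 0.1081]
tcp_rot: [180.0, 0.0, 157.1]
wrist_force: [0.5, 0.2, -3.2]
opening: 0.0473
grasp_force: 83.4
```

```bash
python3 - <<'E'
from h import *
go((.4427,-.4038,.028,157.1))
E
```

```text
at [ 0.4433 -0.4026  0.1081] [1.7995e+02 1.0000e-02 1.5713e+02] t 41.0 F [ 0.46  0.25 -3.15] M [0.005 0.035 0.021] open 0.0473
(0.4427, -0.4038, 0.028, 157.1) -> [ 0.1 -1.4 80.1] [0.05 0.01 0.03] rows 2
```

Request:
{"fn": "play_rows", "kwargs": {
  "increments": [
    [[0, 0, 45], [0, 0, 0], 1],
    [[0, 0, 70], [0, 0, 0], 1],
    [[0, 0, 79], [0, 0, 0], 1],
    [[0, 0, 82], [0, 0, 0], 1],
    [[0, 0, 82], [0, 0, 0], 1],
    [[0, 0, 82], [0, 0, 0], 0.3],
    [[0, 0, 82], [0, 0, 0], 0],
    [[0, 0, 82], [0, 0, 0], 0],
    [[0, 0, 82], [0, 0, 0], 0],
    [[0, 0, 82], [0, 0, 0], 0],
    [[0, 0, 40], [0, 0, 0], 0],
    [[0, 0, -10], [0, 0, 0], 0],
    [[0, 0, -60], [0, 0, 0], 0],
    [[0, 0, -90], [0, 0, 0], 0],
    [[0, 0, -90], [0, 0, 0], 0]
  ]
}}

```text
time: 42.5
ee_pos: [0.4447, -0.4046, 0.2058]
tcp_rot: [-179.9, 0.5, 157.1]
wrist_force: [-0.1, -1.6, 0.5]
opening: 0.0851
grasp_force: 0.0
```

```bash
python3 - <<'E'
from h import *
p,d=save("top","top6")
boxes(p,d)
go((.3451,.2888,.1,225.2))
E
```

```text
px [188. 260.] c [0.3445 0.2883] sz [98. 49.] ventyaw 44.9 z 0.0426 ends [ 95. 127.]
px [468. 194.] c [ 0.4953 -0.4222] sz [214.  53.] ventyaw 156.4 z 0.0449 ends [125. 129.]
px [434. 156.] c [ 0.5914 -0.3446] sz [98. 51.] ventyaw -23.3 z 0.0453 ends [126.  95.]
px [294. 139.] c [0.6192 0.0131] sz [100.  52.] ventyaw 98.7 z 0.1324 ends [ 93. 125.]
px [314.  84.] c [ 0.8092 -0.0452] sz [228.  24.] ventyaw 90.4 z 0.0269 ends [114. 117.]
at [ 0.4443 -0.4042  0.2027] [-179.94    0.27  157.12] t 42.55 F [ 0.48 -0.13 -0.07] M [0.014 0.019 0.017] open 0.0857
(0.3451, 0.2888, 0.1, 225.2) -> [361.3 600.  100.4] [ -0.21   0.2  -68.08] rows 15
```

Request:
{"fn": "play_rows", "kwargs": {
  "increments": [
    [[361, 600, 0], [0, 0, -68], 0],
    [[361, 600, 0], [0, 0, -68], 0],
    [[361, 600, 0], [0, 0, -68], 0],
    [[361, 600, 0], [0, 0, -68], 0],
    [[361, 600, 0], [0, 0, -68], 0],
    [[361, 600, 0], [0, 0, -68], 0],
    [[361, 600, 0], [0, 0, -68], 0],
    [[361, 600, 0], [0, 0, -68], 0],
    [[361, 600, 0], [0, 0, -68], 0],
    [[361, 600, 0], [0, 0, -68], 0],
    [[361, 600, 0], [0, 0, -68], 0],
    [[361, 600, 0], [0, 0, -68], 0],
    [[361, 600, 0], [0, 0, -68], 0],
    [[361, 600, 0], [0, 0, -68], 0],
    [[361, 600, 0], [0, 0, -68], 0],
    [[361, 600, 0], [0, 0, -68], 0],
    [[361, 600, 50], [0, 0, -68], 0],
    [[361, 600, 90], [0, 0, -68], 0],
    [[361, 600, 110], [0, 0, -68], 0],
    [[361, 600, 110], [0, 0, -68], 0]
  ]
}}

```text
time: 44.55
ee_pos: [0.343, 0.287, 0.0869]
tcp_rot: [-180.0, -0.3, -135.0]
wrist_force: [-1.3, 1.0, 0.8]
opening: 0.0853
grasp_force: 0.0
```

```bash
python3 - <<'E'
from h import *
go((.3451,.2888,.024,225.2))
E
```

```text
at [0.343  0.287  0.0869] [-179.98   -0.3  -134.99] t 44.55 F [-1.33  0.98  0.84] M [ 0.013 -0.012 -0.022] open 0.0853
(0.3451, 0.2888, 0.024, 225.2) -> [-3.  -0.2 62.9] [-0.02 -0.3  -0.19] rows 2
```

Request:
{"fn": "play_rows", "kwargs": {
  "increments": [
    [[-1.5, 0, 40], [0, 0, 0], 0],
    [[-1.5, 0, 66], [0, 0, 0], 0],
    [[-1.5, 0, 66], [0, 0, 0], 0.3],
    [[-1.5, 0, 66], [0, 0, 0], 1],
    [[-1.5, 0, 66], [0, 0, 0], 1],
    [[-1.5, 0, 66], [0, 0, 0], 1],
    [[-1.5, 0, 66], [0, 0, 0], 1],
    [[-1.5, 0, 66], [0, 0, 0], 1],
    [[-1.5, 0, 66], [0, 0, 0], 1],
    [[-1.5, 0, 40], [0, 0, 0], 1],
    [[-1.5, 0, -10], [0, 0, 0], 1],
    [[-1.5, 0, -60], [0, 0, 0], 1],
    [[-1.5, 0, -110], [0, 0, 0], 1],
    [[-1.5, 0, -110], [0, 0, 0], 1]
  ]
}}

```text
time: 45.95
ee_pos: [0.3471, 0.2922, 0.2088]
tcp_rot: [-179.9, 0.7, -134.9]
wrist_force: [1.7, -0.4, -3.8]
opening: 0.0475
grasp_force: 83.5
```

```bash
python3 - <<'E'
from h import *
meas(5);go((.4856,-.3025,.2,157.1))
E
```

```text
F [0.411 0.15  2.73 ] M [-0.007 -0.023 -0.004] +- [0.017 0.009 0.01 ] jt [  0.002 -39.6    50.376   0.246  -0.002  -0.   ] +- [0.004 0.267 0.436 0.125 0.    0.   ]
at [0.345 0.29  0.199] [-179.98   -0.07 -134.88] t 46.2 F [ 0.08 -0.52 -3.37] M [ 0.001 -0.013  0.033] open 0.0471
(0.4856, -0.3025, 0.2, 157.1) -> [ 320.7 -518.1   -0.2] [-0.06 -0.05 68.02] rows 13
```

Request:
{"fn": "play_rows", "kwargs": {
  "increments": [
    [[321, -518, 0], [0, 0, 68], 1],
    [[321, -518, 0], [0, 0, 68], 1],
    [[321, -518, 0], [0, 0, 68], 1],
    [[321, -518, 0], [0, 0, 68], 1],
    [[321, -518, 0], [0, 0, 68], 1],
    [[321, -518, 0], [0, 0, 68], 1],
    [[321, -518, 0], [0, 0, 68], 1],
    [[321, -518, 0], [0, 0, 68], 1],
    [[321, -518, 0], [0, 0, 68], 1],
    [[321, -518, 0], [0, 0, 68], 1],
    [[321, -518, 0], [0, 0, 68], 1],
    [[321, -518, 0], [0, 0, 68], 1],
    [[321, -518, 0], [0, 0, 68], 1],
    [[321, -518, 0], [0, 0, 68], 1],
    [[321, -518, 0], [0, 0, 68], 1],
    [[321, -518, 50], [0, 0, 68], 1],
    [[321, -518, 90], [0, 0, 68], 1],
    [[321, -518, 90], [0, 0, 68], 1]
  ]
}}

```text
time: 48.0
ee_pos: [0.4831, -0.2989, 0.105]
tcp_rot: [179.9, -0.5, 157.2]
wrist_force: [-1.0, 0.4, -2.2]
opening: 0.0473
grasp_force: 83.5
```

```bash
python3 - <<'E'
from h import *
go((.4856,-.3025,.028,157.1))
E
```

```text
at [ 0.4831 -0.2989  0.105 ] [179.89  -0.48 157.23] t 48.0 F [-0.96  0.38 -2.18] M [ 0.019  0.077 -0.017] open 0.0473
(0.4856, -0.3025, 0.028, 157.1) -> [-4.4 -2.5 76.9] [ 0.11 -0.48  0.13] rows 2
```

Request:
{"fn": "play_rows", "kwargs": {
  "increments": [
    [[-1, 0, 45], [0, 0, 0], 1],
    [[-1, 0, 70], [0, 0, 0], 1],
    [[-1, 0, 79], [0, 0, 0], 1],
    [[-1, 0, 82], [0, 0, 0], 1],
    [[-1, 0, 82], [0, 0, 0], 1],
    [[-1, 0, 82], [0, 0, 0], 0.3],
    [[-1, 0, 82], [0, 0, 0], 0],
    [[-1, 0, 82], [0, 0, 0], 0],
    [[-1, 0, 82], [0, 0, 0], 0],
    [[-1, 0, 82], [0, 0, 0], 0],
    [[-1, 0, 40], [0, 0, 0], 0],
    [[-1, 0, -10], [0, 0, 0], 0],
    [[-1, 0, -60], [0, 0, 0], 0],
    [[-1, 0, -90], [0, 0, 0], 0],
    [[-1, 0, -90], [0, 0, 0], 0]
  ]
}}

```text
time: 49.5
ee_pos: [0.4881, -0.3035, 0.2057]
tcp_rot: [-180.0, 0.5, 157.1]
wrist_force: [-1.3, -0.1, 0.6]
opening: 0.0855
grasp_force: 0.0
```

```bash
python3 - <<'E'
from h import *
p,d=save("top","top7")
boxes(p,d); go()
hsv=cv2.cvtColor(p,cv2.COLOR_RGB2HSV); C=cloud("top",d)
# rest+handle: reddish-brown
for nm,b in(("rest",(hsv[...,1]>90)&(hsv[...,2]>70)),("handle",(hsv[...,1]>60)&(hsv[...,2]<=65)&(C[...,2]>.03))):
    m=(b&((hsv[...,0]<16)|(hsv[...,0]>172))); m[:,:295]=0;m[:,360:]=0;m[:190]=0;m[240:]=0
    v,u=np.nonzero(m); z=.046 if nm=="handle" else .01
    P=ray("top",np.c_[u,v],z); r=cv2.minAreaRect((P[:,:2]*1000).astype(np.float32)); print(nm,len(u),r)
E
```

```text
px [421. 196.] c [ 0.4955 -0.3046] sz [122.  51.] ventyaw -22.2 z 0.0451 ends [124. 109.]
px [294. 139.] c [0.6192 0.0131] sz [100.  52.] ventyaw 98.7 z 0.1324 ends [ 91. 121.]
px [314.  84.] c [ 0.8096 -0.0452] sz [228.  24.] ventyaw 90.4 z 0.0269 ends [114. 114.]
at [ 0.4876 -0.3032  0.2028] [-179.98    0.28  157.12] t 49.55 F [ 0.    0.2  -1.35] M [0.003 0.001 0.011] open 0.0854
rest 551 ((457.14410400390625, -73.79107666015625), (103.81903839111328, 58.01963806152344), 88.33745574951172)
handle 229 ((456.0629577636719, -70.32356262207031), (17.378820419311523, 95.8900375366211), 0.4421401023864746)
```

Sound boxes are all in the tray, to be checked at the end. Now the scriber.

```bash
python3 - <<'E'
from h import *
go((.4565,-.072,.15,270),(.4565,-.072,.038,270))
print(np.round(ray("top",[[377.5,210.5]],.038),4), np.round(proj("top",[[.4565,-.122,.046],[.4565,-.022,.046],[.4565,-.167,.038]]),1))
E
```

```text
at [ 0.4876 -0.3032  0.2028] [-179.98    0.28  157.12] t 49.55 F [ 0.    0.2  -1.35] M [0.003 0.001 0.011] open 0.0854
(0.4565, -0.072, 0.15, 270) -> [118.7 200.9  52.1] [  -0.29    0.17 -112.88] rows 14
(0.4565, -0.072, 0.038, 270) -> [119.3 201.  164.1] [  -0.29    0.17 -112.88] rows 14
[[ 0.4552 -0.1931  0.038 ]] [[349.6 210.3]
 [309.8 211.5]
 [367.1 210.3]]
```

Request:
{"fn": "play_rows", "kwargs": {
  "increments": [
    [[119, 201, 50], [0, 0, -113], 0],
    [[119, 201, 50], [0, 0, -113], 0],
    [[119, 201, 50], [0, 0, -113], 0],
    [[119, 201, 50], [0, 0, -113], 0],
    [[119, 201, 50], [0, 0, -113], 0],
    [[119, 201, 50], [0, 0, -113], 0],
    [[119, 201, 50], [0, 0, -113], 0],
    [[119, 201, 50], [0, 0, -113], 0],
    [[119, 201, 50], [0, 0, -113], 0],
    [[119, 201, 50], [0, 0, -113], 0],
    [[119, 201, 50], [0, 0, -113], 0],
    [[119, 201, 50], [0, 0, -113], 0],
    [[119, 201, 50], [0, 0, -113], 0],
    [[119, 201, 50], [0, 0, -113], 0],
    [[119, 201, 70], [0, 0, -113], 0],
    [[119, 201, 70], [0, 0, -113], 0],
    [[119, 201, 70], [0, 0, -113], 0]
  ]
}}

```text
time: 51.25
ee_pos: [0.4547, -0.0711, 0.1299]
tcp_rot: [180.0, 0.0, -90.0]
wrist_force: [0.5, 0.2, 1.4]
opening: 0.0854
grasp_force: 0.0
```

```bash
python3 - <<'E'
from h import *
go((.4565,-.072,.038,270)); print(telemetry.get_obs()["q"])
E
```

```text
at [ 0.4547 -0.0711  0.1299] [ 1.7996e+02  1.0000e-02 -9.0000e+01] t 51.25 F [0.52 0.22 1.4 ] M [-0.022  0.013 -0.03 ] open 0.0854
(0.4565, -0.072, 0.038, 270) -> [ 0.9 -1.8 91.9] [0.04 0.01 0.  ] rows 2
[-8.88974576e+00 -8.11007465e+00 -1.38224301e+01  8.43287761e+01
  7.70993811e-03 -9.88921640e+01]
```

Request:
{"fn": "play_rows", "kwargs": {
  "increments": [
    [[1, -2, 45], [0, 0, 0], 0],
    [[1, -2, 80], [0, 0, 0], 0],
    [[1, -2, 92], [0, 0, 0], 0],
    [[1, -2, 92], [0, 0, 0], 0],
    [[1, -2, 92], [0, 0, 0], 0.5],
    [[1, -2, 92], [0, 0, 0], 1],
    [[1, -2, 92], [0, 0, 0], 1],
    [[1, -2, 92], [0, 0, 0], 1],
    [[1, -2, 92], [0, 0, 0], 1],
    [[1, -2, 92], [0, 0, 0], 1],
    [[1, -2, 92], [0, 0, 0], 1],
    [[1, -2, 92], [0, 0, 0], 1]
  ],
  "grip_force": 50
}}

```text
time: 52.45
ee_pos: [0.4577, -0.0722, 0.0392]
tcp_rot: [-179.9, -0.0, -89.9]
wrist_force: [-2.2, 0.4, 5.9]
opening: 0.0138
grasp_force: 49.1
```

```bash
python3 - <<'E'
from h import *
go((.58,.05,.25,188.7))
E
```

```text
at [ 0.4577 -0.0722  0.0392] [-1.7989e+02 -1.0000e-02 -8.9880e+01] t 52.45 F [-2.24  0.43  5.88] M [0.07  0.23  0.007] open 0.0138
(0.58, 0.05, 0.25, 188.7) -> [-121.9 -123.  -210.6] [-1.000e-01  7.000e-02  8.142e+01] rows 10
```

Request:
{"fn": "play_rows", "kwargs": {
  "increments": [
    [[0, 0, -20], [0, 0, 0], 1],
    [[0, 0, -60], [0, 0, 0], 1],
    [[0, 0, -110], [0, 0, 0], 1],
    [[0, 0, -160], [0, 0, 0], 1],
    [[0, 0, -210], [0, 0, 0], 1],
    [[0, 0, -210], [0, 0, 0], 1],
    [[-122, -123, -210], [0, 0, 81], 1],
    [[-122, -123, -210], [0, 0, 81], 1],
    [[-122, -123, -210], [0, 0, 81], 1],
    [[-122, -123, -210], [0, 0, 81], 1],
    [[-122, -123, -210], [0, 0, 81], 1],
    [[-122, -123, -210], [0, 0, 81], 1],
    [[-122, -123, -210], [0, 0, 81], 1],
    [[-122, -123, -210], [0, 0, 81], 1],
    [[-122, -123, -210], [0, 0, 81], 1],
    [[-122, -123, -210], [0, 0, 81], 1],
    [[-122, -123, -210], [0, 0, 81], 1],
    [[-122, -123, -210], [0, 0, 81], 1]
  ]
}}

```text
time: 54.25
ee_pos: [0.5798, 0.0501, 0.2481]
tcp_rot: [-180.0, 0.0, -170.7]
wrist_force: [-0.1, 0.3, -1.8]
opening: 0.0138
grasp_force: 49.2
```

```bash
python3 - <<'E'
from h import *
# target: tool x (scriber axis) pointing th below horizontal, heading yaw 188.7
for th in (60,80):
    R=Ro.from_euler("z",188.7,degrees=True)*Ro.from_euler("y",th,degrees=True)*Ro.from_euler("x",180,degrees=True)
    print(R.as_matrix()[:,0],R.as_matrix()[:,2]); e=R.as_euler("xyz",degrees=True); go((.62,.05,.3,*e))
print(telemetry.get_obs()["q"])
p,d=save("top","top8"); boxes(p,d)
cv2.imwrite("pics/t8.png",cv2.resize(p[80:270,230:530],None,fx=2.6,fy=2.6)[:,:,::-1])
E
```

```text
[-0.49424694 -0.07563041 -0.8660254 ] [ 0.85606082  0.13099571 -0.5       ]
at [0.5798 0.0501 0.2481] [-1.7999e+02  2.0000e-02 -1.7074e+02] t 54.25 F [-0.05  0.32 -1.82] M [-0.021 -0.026 -0.007] open 0.0138
(0.62, 0.05, 0.3, np.float64(-180.0), np.float64(60.00000000000001), np.float64(-171.30000000000004)) -> [-39.7  -6.6 -51.8] [  0.29 -59.98   0.51] rows 7
[-0.17165016 -0.02626617 -0.98480775] [ 0.97347644  0.14896283 -0.17364818]
at [0.5798 0.0501 0.2481] [-1.7999e+02  2.0000e-02 -1.7074e+02] t 54.25 F [-0.05  0.32 -1.82] M [-0.021 -0.026 -0.007] open 0.0138
(0.62, 0.05, 0.3, np.float64(-180.0), np.float64(79.99999999999999), np.float64(-171.30000000000004)) -> [-39.7  -6.6 -51.8] [  0.39 -79.98   0.47] rows 10
[ 4.94083222e+00  9.92771910e+00  1.75546587e+01  9.76091092e+01
 -4.15531488e-03 -4.32147540e+00]
px [420. 198.] c [ 0.4842 -0.3   ] sz [98. 51.] ventyaw -22.2 z 0.0451 ends [110.  82.]
px [554. 181.] c [ 0.5003 -0.6229] sz [120.  34.] ventyaw 171.9 z 0.0512 ends [ nan 110.]
px [469. 193.] c [ 0.4948 -0.4226] sz [216.  53.] ventyaw -23.9 z 0.045 ends [108. 107.]
px [446. 151.] c [ 0.6032 -0.3765] sz [99. 52.] ventyaw -20.9 z 0.0452 ends [108.  56.]h.py:30: RuntimeWarning: Mean of empty slice.
  e=[g[(abs(s-sg*.036)<.006)&(abs(q)<.006)].mean() for sg in(1,-1)]
  ret = ret.dtype.type(ret / rcount)
```

View pics/t8.png

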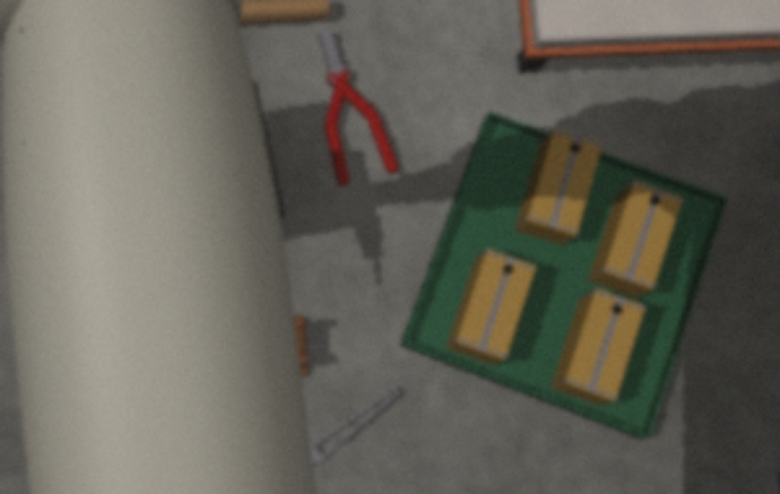

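Top view: all four sound boxes are flat in the tray. The one at crop pixel (562,185) has been knocked aside but is still inside. Next I tilt the scriber up near the anvil.

Request:
{"fn": "play_rows", "kwargs": {
  "increments": [
    [[-45, -6.5, -52], [0, -8, 0], 1],
    [[-45, -6.5, -52], [0, -16, 0], 1],
    [[-45, -6.5, -52], [0, -24, 0], 1],
    [[-45, -6.5, -52], [0, -32, 0], 1],
    [[-45, -6.5, -52], [0, -40, 0], 1],
    [[-45, -6.5, -52], [0, -48, 0], 1],
    [[-45, -6.5, -52], [0, -56, 0], 1],
    [[-45, -6.5, -52], [0, -64, 0], 1],
    [[-45, -6.5, -52], [0, -72, 0.4], 1],
    [[-45, -6.5, -52], [0.4, -80, 0.5], 1],
    [[-45, -6.5, -52], [0.4, -80, 0.5], 1],
    [[-45, -6.5, -52], [0.4, -80, 0.5], 1],
    [[-45, -6.5, -52], [0.4, -80, 0.5], 1]
  ]
}}

```text
time: 55.6
ee_pos: [0.6261, 0.0509, 0.3047]
tcp_rot: [-179.7, 80.1, -171.2]
wrist_force: [0.1, 0.8, 0.0]
opening: 0.0141
grasp_force: 49.3
```

```bash
python3 - <<'E'
from h import *
R=Ro.from_euler("z",188.7,degrees=True)*Ro.from_euler("y",80,degrees=True)*Ro.from_euler("x",180,degrees=True)
e=R.as_euler("xyz",degrees=True); go((.6301,.0512,.2486,*e)); print(telemetry.get_obs()["q"])
p,d=save("side","side3")
o=telemetry.get_obs(); RR=Ro.from_euler("xyz",o["tcp_rot"],degrees=True); tip=o["ee_pos"]+RR.apply([.095,0,0]); print(tip,proj("side",[tip]))
cv2.imwrite("pics/s3.png",cv2.resize(p[100:300,230:430],None,fx=3,fy=3,interpolation=cv2.INTER_CUBIC)[:,:,::-1])
E
```

```text
at [0.6261 0.0509 0.3047] [-179.72   80.11 -171.18] t 55.6 F [0.05 0.81 0.04] M [-0.167  0.924 -0.017] open 0.0141
(0.6301, 0.0512, 0.2486, np.float64(-180.0), np.float64(79.99999999999999), np.float64(-171.30000000000004)) -> [54.5 -0.2 13.6] [-0.16  0.11  0.02] rows 2
[  1.49053391 -47.68354847 -58.74264696  -1.0968673    6.94124185
  -1.26534641]
[0.61018099 0.04841082 0.21152245] [[337.89617289 172.09608912]]
```

View pics/s3.png

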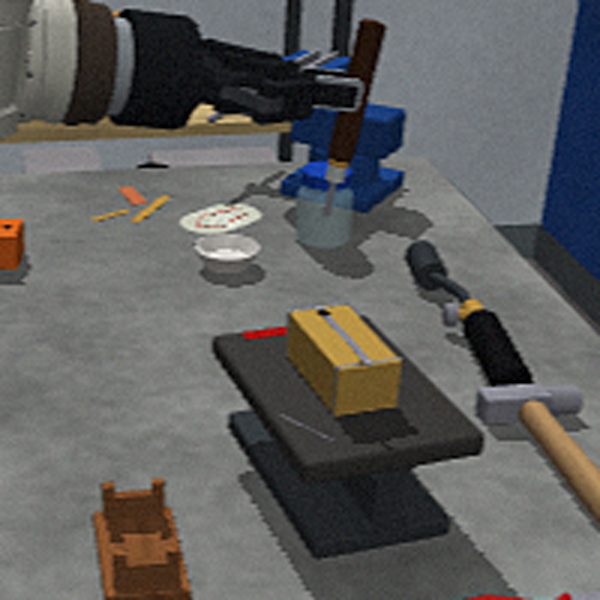

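```bash
cat >> h.py <<'E'
def Rs(th,yaw=188.7): return Ro.from_euler("z",yaw,degrees=True)*Ro.from_euler("y",th,degrees=True)*Ro.from_euler("x",180,degrees=True)
def tipgo(th,*tips,yaw=188.7):
    R=Rs(th,yaw); e=R.as_euler("xyz",degrees=True)
    go(*[(*np.round(np.array(t)-R.apply([.095,0,0]),4),*np.round(e,2)) for t in tips])
E
python3 - <<'E'
from h import *
tipgo(60,(.6138,.0487,.2),(.6138,.0487,.15))
print(proj("side",[[.6138,.0487,.13],[.6138,.0487,.14],[.6238,.0487,.13]]))
E
```

```text
at [0.6262 0.0509 0.3051] [-179.74   80.16 -171.2 ] t 55.65 F [ 0.1  -0.31 -0.31] M [-0.168  0.994 -0.02 ] open 0.0141
(np.float64(0.6608), np.float64(0.0559), np.float64(0.2823), np.float64(-180.0), np.float64(60.0), np.float64(-171.3)) -> [16.5 -0.2 38.3] [-1.600e-01  2.016e+01 -1.000e-02] rows 3
(np.float64(0.6608), np.float64(0.0559), np.float64(0.2323), np.float64(-180.0), np.float64(60.0), np.float64(-171.3)) -> [65.8 -0.1 46.9] [-1.600e-01  2.016e+01 -1.000e-02] rows 3
[[336.8425045  204.5079775 ]
 [337.14944881 200.66747521]
 [341.01583224 204.27204408]]
```

Request:
{"fn": "play_rows", "kwargs": {
  "increments": [
    [[16, 0, 38], [0, 8, 0], 1],
    [[16, 0, 38], [0, 16, 0], 1],
    [[16, 0, 38], [0, 20, 0], 1],
    [[30, 0, 41], [0, 20, 0], 1],
    [[60, 0, 46], [0, 20, 0], 1],
    [[60, 0, 46], [0, 20, 0], 1],
    [[60, 0, 46], [0, 20, 0], 1],
    [[60, 0, 46], [0, 20, 0], 1]
  ]
}}

```text
time: 56.45
ee_pos: [0.6605, 0.056, 0.236]
tcp_rot: [-180.0, 60.2, -171.4]
wrist_force: [-0.0, -0.4, -0.1]
opening: 0.0139
grasp_force: 49.2
```

```bash
python3 - <<'E'
from h import *
p,d=save("side","side4"); print(telemetry.get_obs()["q"])
tipgo(60,(.6138,.0487,.15))
o=telemetry.get_obs(); RR=Ro.from_euler("xyz",o["tcp_rot"],degrees=True); tip=o["ee_pos"]+RR.apply([.095,0,0]); print(tip,proj("side",[tip,o["ee_pos"]+RR.apply([.066,0,0]),o["ee_pos"]+RR.apply([.050,0,0]),o["ee_pos"]+RR.apply([-.050,0,0])]))
cv2.imwrite("pics/s4.png",cv2.resize(p[130:230,290:390],None,fx=6,fy=6,interpolation=cv2.INTER_CUBIC)[:,:,::-1])
E
```

```text
[  2.652893   -32.50629575 -43.5653944   18.85628556   5.09724959
  -2.94118214]
at [0.6604 0.056  0.2362] [-179.97   60.21 -171.44] t 56.5 F [ 0.5   0.39 -0.94] M [-0.154  0.921 -0.006] open 0.0141
(np.float64(0.6608), np.float64(0.0559), np.float64(0.2323), np.float64(-180.0), np.float64(60.0), np.float64(-171.3)) -> [ 3.2 -0.2  2.2] [-0.15  0.21 -0.07] rows 1
[0.61376822 0.04901575 0.15371126] [[337.52780974 195.2773077 ]
 [344.16952997 184.59464729]
 [347.88918704 178.61188498]
 [372.07209999 139.71565957]]
```

View pics/s4.png

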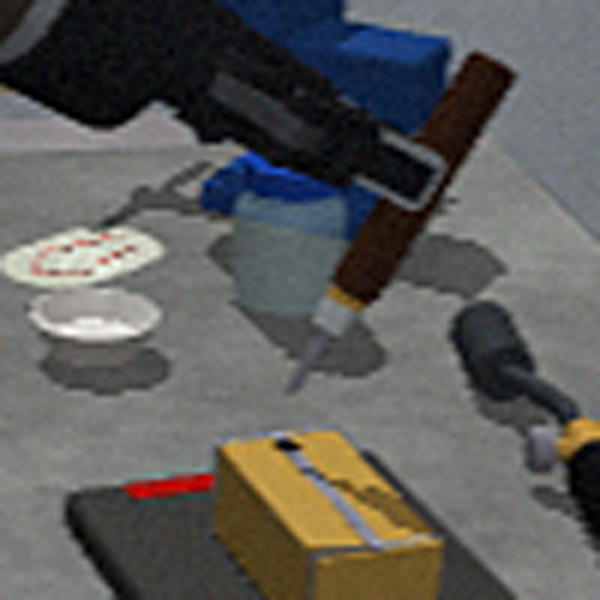

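```bash
python3 - <<'E'
from h import *
tipgo(60,(.6115,.0484,.136),(.6115,.0484,.126))
R=Ro.from_euler("xyz",telemetry.get_obs()["tcp_rot"],degrees=True); print(R.inv().apply([[.0116,-.0761,0],[0,0,-.01]])*1000)
E
```

```text
at [0.6604 0.056  0.2362] [-179.97   60.21 -171.44] t 56.5 F [ 0.5   0.39 -0.94] M [-0.154  0.921 -0.006] open 0.0141
(np.float64(0.6585), np.float64(0.0556), np.float64(0.2183), np.float64(-180.0), np.float64(60.0), np.float64(-171.3)) -> [16.5 -0.1  7.2] [-0.15  0.21 -0.07] rows 1
(np.float64(0.6585), np.float64(0.0556), np.float64(0.2083), np.float64(-180.0), np.float64(60.0), np.float64(-171.3)) -> [25.2 -0.1 12.1] [-0.15  0.21 -0.07] rows 1
[[-7.25664633e-02 -7.69788198e+01  1.61353831e-01]
 [ 8.67894672e+00  2.23076694e-03  4.96748214e+00]]
```

Request:
{"fn": "play_rows", "kwargs": {
  "increments": [
    [[4, 0, 2], [0, 0, 0], 1],
    [[8, 0, 4], [0, 0, 0], 1],
    [[12, 0, 6], [0, 0, 0], 1],
    [[16, 0, 7], [0, 0, 0], 1],
    [[16.5, 0, 7.2], [0, 0, 0], 1],
    [[16.5, 0, 7.2], [0, 0, 0], 1],
    [[16.5, 0, 7.2], [0, 0, 0], 1],
    [[16.5, 0, 7.2], [0, 0, 0], 1]
  ]
}}

```text
time: 57.3
ee_pos: [0.658, 0.0557, 0.216]
tcp_rot: [180.0, 60.1, -171.5]
wrist_force: [0.7, 0.3, -0.6]
opening: 0.014
grasp_force: 49.2
```

```bash
python3 - <<'E'
from h import *
p,d=save("side","side5")
tipgo(60,(.6115,.0484,.126))
o=telemetry.get_obs(); RR=Ro.from_euler("xyz",o["tcp_rot"],degrees=True); tip=o["ee_pos"]+RR.apply([.095,0,0]); print(tip,proj("side",[tip,[.6138,.0487,.13]]))
cv2.imwrite("pics/s5.png",cv2.resize(p[170:230,310:370],None,fx=10,fy=10,interpolation=cv2.INTER_CUBIC)[:,:,::-1])
E
```

```text
at [0.658  0.0557 0.2159] [ 179.99   60.07 -171.47] t 57.35 F [-0.39  0.47 -1.05] M [-0.152  0.885  0.026] open 0.014
(np.float64(0.6585), np.float64(0.0556), np.float64(0.2083), np.float64(-180.0), np.float64(60.0), np.float64(-171.3)) -> [ 6.4 -0.2  4.2] [-0.14  0.07 -0.09] rows 1
[0.61109054 0.04872111 0.13359179] [[335.81554488 203.19283809]
 [336.8425045  204.5079775 ]]
```

View pics/s5.png

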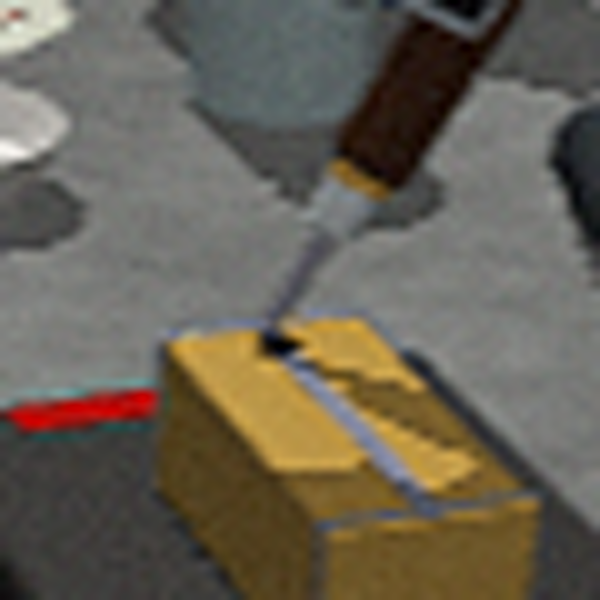

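Request:
{"fn": "play_rows", "kwargs": {
  "increments": [
    [[1.7, 0, 1], [0, 0, 0], 1],
    [[3.4, 0, 2], [0, 0, 0], 1],
    [[5.2, 0, 3], [0, 0, 0], 1],
    [[6.8, 0, 4], [0, 0, 0], 1],
    [[6.8, 0, 4], [0, 0, 0], 1],
    [[6.8, 0, 4], [0, 0, 0], 1],
    [[6.8, 0, 4], [0, 0, 0], 1]
  ]
}}

```text
time: 58.05
ee_pos: [0.658, 0.0557, 0.208]
tcp_rot: [180.0, 60.1, -171.5]
wrist_force: [-0.4, -0.9, 0.4]
opening: 0.0144
grasp_force: 49.3
```

```bash
python3 - <<'E'
from h import *
p,d=save("side","side6")
tipgo(60,(.6115,.0484,.126),(.6231,-.0277,.126))
cv2.imwrite("pics/s6.png",cv2.resize(p[170:230,310:370],None,fx=10,fy=10,interpolation=cv2.INTER_CUBIC)[:,:,::-1])
E
```

```text
at [0.658  0.0558 0.2079] [ 179.99   60.07 -171.47] t 58.1 F [-0.22 -0.03  0.86] M [-0.172  0.813  0.011] open 0.0138
(np.float64(0.6585), np.float64(0.0556), np.float64(0.2083), np.float64(-180.0), np.float64(60.0), np.float64(-171.3)) -> [-0.5 -0.3  0.2] [-0.14  0.07 -0.08] rows 1
(np.float64(0.6701), np.float64(-0.0205), np.float64(0.2083), np.float64(-180.0), np.float64(60.0), np.float64(-171.3)) -> [ -0.6 -77.2   0.4] [-0.14  0.07 -0.08] rows 2
```

View pics/s6.png

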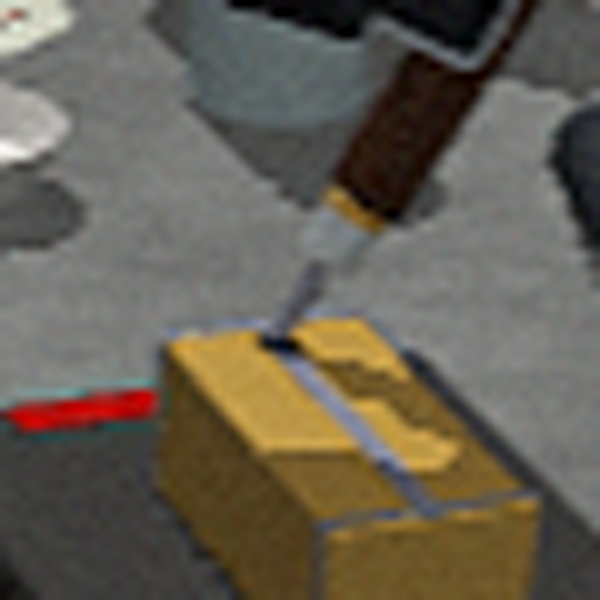

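The point rests in the vent on the seam and is partly pushed in, so I start the stroke.

Request:
{"fn": "play_rows", "kwargs": {
  "increments": [
    [[0, -1, 0], [0, 0, 0], 1],
    [[0, -3, 0], [0, 0, 0], 1],
    [[0, -5, 0], [0, 0, 0], 1],
    [[0, -7, 0], [0, 0, 0], 1],
    [[0, -9, 0], [0, 0, 0], 1],
    [[0, -11, 0], [0, 0, 0], 1],
    [[0, -13, 0], [0, 0, 0], 1],
    [[0, -15, 0], [0, 0, 0], 1],
    [[0, -17, 0], [0, 0, 0], 1],
    [[0, -19, 0], [0, 0, 0], 1],
    [[0, -21, 0], [0, 0, 0], 1],
    [[0, -23, 0], [0, 0, 0], 1],
    [[0, -25, 0], [0, 0, 0], 1],
    [[0, -27, 0], [0, 0, 0], 1],
    [[0, -29, 0], [0, 0, 0], 1],
    [[0, -31, 0], [0, 0, 0], 1],
    [[0, -33, 0], [0, 0, 0], 1],
    [[0, -35, 0], [0, 0, 0], 1],
    [[0, -37, 0], [0, 0, 0], 1],
    [[0, -39, 0], [0, 0, 0], 1]
  ]
}}

```text
time: 60.1
ee_pos: [0.6638, 0.017, 0.2077]
tcp_rot: [180.0, 60.1, -171.5]
wrist_force: [0.6, 1.3, 0.6]
opening: 0.014
grasp_force: 49.3
```

```bash
python3 - <<'E'
from h import *
p,d=save("side","side7")
tipgo(60,(.6231,-.0277,.126))
cv2.imwrite("pics/s7.png",cv2.resize(p[170:230,310:370],None,fx=10,fy=10,interpolation=cv2.INTER_CUBIC)[:,:,::-1])
E
```

```text
at [0.6638 0.0167 0.2077] [-179.99   60.05 -171.48] t 60.15 F [ 0.1  -1.32 -0.33] M [-0.205  0.769 -0.091] open 0.014
(np.float64(0.6701), np.float64(-0.0205), np.float64(0.2083), np.float64(-180.0), np.float64(60.0), np.float64(-171.3)) -> [ -0.8 -37.8   0.3] [-0.16  0.05 -0.09] rows 1
```

View pics/s7.png

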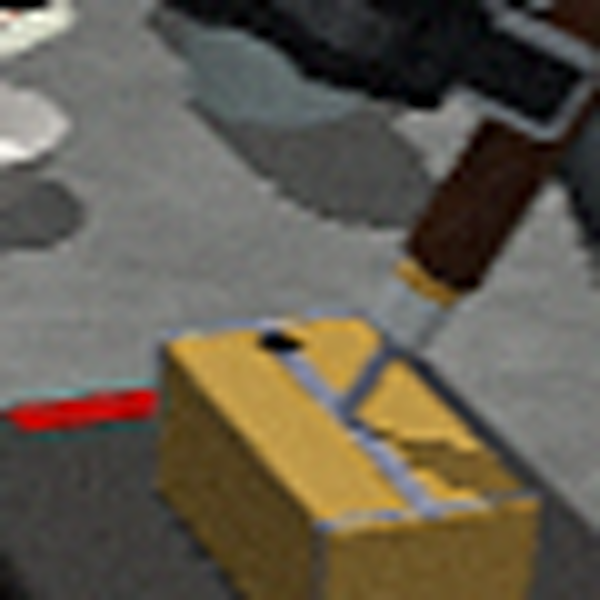

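The point is on the seam at mid-box (crop pixel 347,413), so I carry on.

Request:
{"fn": "play_rows", "kwargs": {
  "increments": [
    [[0, -2, 0], [0, 0, 0], 1],
    [[0, -4, 0], [0, 0, 0], 1],
    [[0, -6, 0], [0, 0, 0], 1],
    [[0, -8, 0], [0, 0, 0], 1],
    [[0, -10, 0], [0, 0, 0], 1],
    [[0, -12, 0], [0, 0, 0], 1],
    [[0, -14, 0], [0, 0, 0], 1],
    [[0, -16, 0], [0, 0, 0], 1],
    [[0, -18, 0], [0, 0, 0], 1],
    [[0, -20, 0], [0, 0, 0], 1],
    [[0, -22, 0], [0, 0, 0], 1],
    [[0, -24, 0], [0, 0, 0], 1],
    [[0, -26, 0], [0, 0, 0], 1],
    [[0, -28, 0], [0, 0, 0], 1],
    [[0, -30, 0], [0, 0, 0], 1],
    [[0, -32, 0], [0, 0, 0], 1],
    [[0, -34, 0], [0, 0, 0], 1],
    [[0, -36, 0], [0, 0, 0], 1],
    [[0, -38, 0], [0, 0, 0], 1],
    [[0, -38, 0], [0, 0, 0], 1]
  ]
}}

```text
time: 62.15
ee_pos: [0.6694, -0.0208, 0.2077]
tcp_rot: [-180.0, 60.1, -171.5]
wrist_force: [-0.4, -0.7, 0.0]
opening: 0.0141
grasp_force: 49.3
```

```bash
python3 - <<'E'
from h import *
p,d=save("side","side8")
tipgo(60,(.6231,-.0277,.126))
cv2.imwrite("pics/s8.png",cv2.resize(p[170:230,310:370],None,fx=10,fy=10,interpolation=cv2.INTER_CUBIC)[:,:,::-1])
E
```

```text
at [ 0.6694 -0.0207  0.2077] [-179.99   60.05 -171.49] t 62.2 F [0.19 0.59 0.36] M [-0.198  0.724 -0.06 ] open 0.0141
(np.float64(0.6701), np.float64(-0.0205), np.float64(0.2083), np.float64(-180.0), np.float64(60.0), np.float64(-171.3)) -> [-0.9  0.1  0.3] [-0.17  0.05 -0.09] rows 1
```

View pics/s8.png

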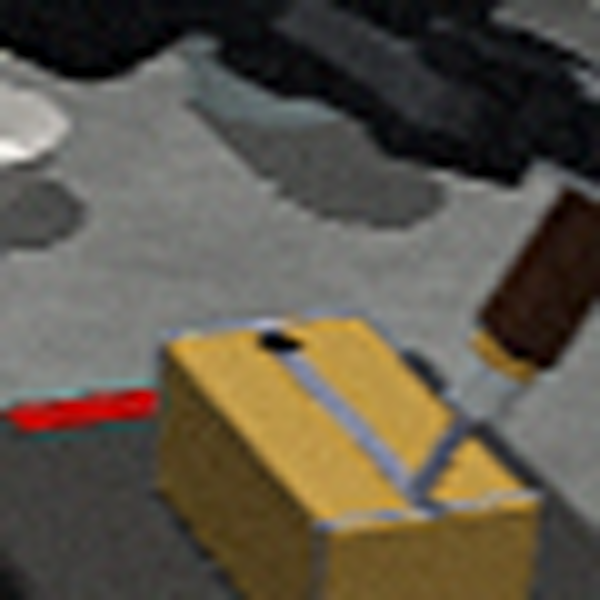

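The point has reached the far end of the seam (crop pixel 420,495), the fourteenth and last picture. I lift slowly.

Request:
{"fn": "play_rows", "kwargs": {
  "increments": [
    [[-2.6, 0, -1.5], [0, 0, 0], 1],
    [[-5.2, 0, -3], [0, 0, 0], 1],
    [[-7.8, 0, -4.5], [0, 0, 0], 1],
    [[-10.4, 0, -6], [0, 0, 0], 1],
    [[-13, 0, -7.5], [0, 0, 0], 1],
    [[-17.3, 0, -10], [0, 0, 0], 1],
    [[-26, 0, -15], [0, 0, 0], 1],
    [[-43, 0, -25], [0, 0, 0], 1],
    [[-70, 0, -40], [0, 0, 0], 1],
    [[-70, 0, -40], [0, 0, 0], 1],
    [[-70, 0, -40], [0, 0, 0], 1]
  ]
}}

```text
time: 63.3
ee_pos: [0.6699, -0.0204, 0.29]
tcp_rot: [-180.0, 60.2, -171.4]
wrist_force: [-0.9, -0.5, -1.3]
opening: 0.014
grasp_force: 49.2
```

```bash
python3 - <<'E'
from h import *
go((.58,-.02,.28,188.7))
E
```

```text
at [ 0.6699 -0.0204  0.29  ] [-179.95   60.15 -171.43] t 63.3 F [-0.9  -0.47 -1.33] M [-0.116  0.931  0.021] open 0.014
(0.58, -0.02, 0.28, 188.7) -> [ 52.8  13.7 -72.1] [-0.11 60.15 -0.14] rows 8
```

Request:
{"fn": "play_rows", "kwargs": {
  "increments": [
    [[5, 2, -10], [0, 8, 0], 1],
    [[12, 4, -18], [0, 16, 0], 1],
    [[20, 6, -28], [0, 24, 0], 1],
    [[28, 8, -38], [0, 32, 0], 1],
    [[36, 10, -50], [0, 40, 0], 1],
    [[44, 12, -60], [0, 48, 0], 1],
    [[52, 13.7, -72], [0, 56, 0], 1],
    [[52.8, 13.7, -72], [-0.1, 60.15, -0.1], 1],
    [[52.8, 13.7, -72], [-0.1, 60.15, -0.1], 1],
    [[52.8, 13.7, -72], [-0.1, 60.15, -0.1], 1],
    [[52.8, 13.7, -72], [-0.1, 60.15, -0.1], 1]
  ]
}}

```text
time: 64.4
ee_pos: [0.5795, -0.0201, 0.2787]
tcp_rot: [180.0, 0.0, -171.3]
wrist_force: [-0.1, 0.3, -0.7]
opening: 0.0143
grasp_force: 49.2
```

```bash
python3 - <<'E'
from h import *
go((.4572,-.0722,.2,270.1),(.4572,-.0722,.08,270.1))
E
```

```text
at [ 0.5795 -0.0201  0.2787] [ 1.7996e+02  1.0000e-02 -1.7135e+02] t 64.4 F [-0.07  0.34 -0.72] M [-0.002 -0.07  -0.009] open 0.0143
(0.4572, -0.0722, 0.2, 270.1) -> [128.8 -33.2  78.7] [ 3.000e-02  3.000e-02 -8.145e+01] rows 10
(0.4572, -0.0722, 0.08, 270.1) -> [128.8 -33.3 198.7] [ 3.000e-02  3.000e-02 -8.145e+01] rows 10
```

Request:
{"fn": "play_rows", "kwargs": {
  "increments": [
    [[129, -33, 30], [0, 0, -81.5], 1],
    [[129, -33, 30], [0, 0, -81.5], 1],
    [[129, -33, 30], [0, 0, -81.5], 1],
    [[129, -33, 30], [0, 0, -81.5], 1],
    [[129, -33, 30], [0, 0, -81.5], 1],
    [[129, -33, 30], [0, 0, -81.5], 1],
    [[129, -33, 30], [0, 0, -81.5], 1],
    [[129, -33, 30], [0, 0, -81.5], 1],
    [[129, -33, 30], [0, 0, -81.5], 1],
    [[129, -33, 30], [0, 0, -81.5], 1],
    [[129, -33, 80], [0, 0, -81.5], 1],
    [[129, -33, 130], [0, 0, -81.5], 1],
    [[129, -33, 170], [0, 0, -81.5], 1],
    [[129, -33, 195], [0, 0, -81.5], 1],
    [[129, -33, 195], [0, 0, -81.5], 1],
    [[129, -33, 195], [0, 0, -81.5], 1],
    [[129, -33, 195], [0, 0, -81.5], 1]
  ]
}}

```text
time: 66.1
ee_pos: [0.4579, -0.0722, 0.0861]
tcp_rot: [-179.9, -0.0, -89.8]
wrist_force: [0.5, 0.6, -0.3]
opening: 0.0143
grasp_force: 49.2
```

```bash
python3 - <<'E'
from h import *
for i in range(3): camera("top")
go((.4575,-.0722,.039,270.1))
p,d=save("side","side9")
E
```

```text
at [ 0.4578 -0.0721  0.0853] [-179.95    0.    -89.84] t 66.25 F [ 0.65 -0.54 -0.62] M [-0.038 -0.081  0.031] open 0.0138
(0.4575, -0.0722, 0.039, 270.1) -> [ 0.1  0.3 46.3] [-0.05  0.    0.06] rows 1
```

Request:
{"fn": "play_rows", "kwargs": {
  "increments": [
    [[0, 0, 15], [0, 0, 0], 1],
    [[0, 0, 28], [0, 0, 0], 1],
    [[0, 0, 38], [0, 0, 0], 1],
    [[0, 0, 44], [0, 0, 0], 1],
    [[0, 0, 46], [0, 0, 0], 1],
    [[0, 0, 46], [0, 0, 0], 1],
    [[0, 0, 46], [0, 0, 0], 1],
    [[0, 0, 46], [0, 0, 0], 0.6],
    [[0, 0, 46], [0, 0, 0], 0],
    [[0, 0, 46], [0, 0, 0], 0],
    [[0, 0, 46], [0, 0, 0], 0],
    [[0, 0, 46], [0, 0, 0], 0],
    [[0, 0, 46], [0, 0, 0], 0],
    [[0, 0, 46], [0, 0, 0], 0],
    [[0, 0, 20], [0, 0, 0], 0],
    [[0, 0, -30], [0, 0, 0], 0],
    [[0, 0, -80], [0, 0, 0], 0],
    [[0, 0, -120], [0, 0, 0], 0]
  ]
}}

```text
time: 68.1
ee_pos: [0.4572, -0.072, 0.2066]
tcp_rot: [-180.0, 0.0, -89.8]
wrist_force: [1.6, -0.1, 0.1]
opening: 0.0856
grasp_force: 0.0
```

```bash
python3 - <<'E'
from h import *
go((.3,.25,.3,315))
E
```

```text
at [ 0.4572 -0.072   0.2066] [-1.800e+02  1.000e-02 -8.984e+01] t 68.1 F [ 1.62 -0.09  0.09] M [ 0.008 -0.087 -0.007] open 0.0856
(0.3, 0.25, 0.3, 315) -> [-322.5  156.3  -93.3] [-0.000e+00  1.000e-02 -4.484e+01] rows 8
```

Move aside (out of the cameras' way) and check numerically.

Request:
{"fn": "play_rows", "kwargs": {
  "increments": [
    [[-320, 155, -90], [0, 0, 0], 0],
    [[-320, 155, -90], [0, 0, 0], 0],
    [[-320, 155, -90], [0, 0, 0], 0],
    [[-320, 155, -90], [0, 0, 0], 0],
    [[-320, 155, -90], [0, 0, 0], 0],
    [[-320, 155, -90], [0, 0, 0], 0],
    [[-320, 155, -90], [0, 0, 0], 0],
    [[-320, 155, -90], [0, 0, 0], 0],
    [[-320, 155, -90], [0, 0, 0], 0],
    [[-320, 155, -90], [0, 0, 0], 0],
    [[-320, 155, -90], [0, 0, 0], 0],
    [[-320, 155, -90], [0, 0, 0], 0]
  ]
}}

```text
time: 69.3
ee_pos: [0.3019, 0.2466, 0.294]
tcp_rot: [179.9, 0.0, -89.9]
wrist_force: [-0.1, 0.3, 0.4]
opening: 0.085
grasp_force: 0.0
```

```bash
python3 - 2>/dev/null <<'E'
from h import *
p,d=save("top","top9"); b=boxes(p,d); go()
e1=np.array([.921,-.39]); e2=np.array([-.39,-.921])
for c,a,z in b: q=c-[.521,-.3805]; print(np.round([q@e1,q@e2],3),z)
hsv=cv2.cvtColor(p,cv2.COLOR_RGB2HSV); C=cloud("top",d)
for nm,bb in(("rest",(hsv[...,1]>90)&(hsv[...,2]>70)),("handle",(hsv[...,1]>60)&(hsv[...,2]<=65)&(C[...,2]>.03))):
    m=(bb&((hsv[...,0]<16)|(hsv[...,0]>172))); m[:,:295]=0;m[:,360:]=0;m[:190]=0;m[240:]=0
    v,u=np.nonzero(m); P=ray("top",np.c_[u,v],.046 if nm=="handle" else .01)
    r=cv2.minAreaRect((P[:,:2]*1000).astype(np.float32)); print(nm,len(u),r, [np.percentile(C[m][:,2],q) for q in(5,50,95)])
    if nm=="handle":
        for lo,hi in((-.12,-.09),(-.09,-.05),(-.05,-.02)): 
            k=(P[:,1]>lo)&(P[:,1]<hi); print(np.median(C[m][k][:,2]))
E
```

```text
px [420. 198.] c [ 0.4841 -0.2999] sz [97. 51.] ventyaw -22.2 z 0.0453 ends [130.  99.]
px [554. 181.] c [ 0.5021 -0.6212] sz [118.  39.] ventyaw 171.9 z 0.0503 ends [ nan 133.]
px [469. 192.] c [ 0.4948 -0.4227] sz [214.  52.] ventyaw 156.0 z 0.0452 ends [102. 129.]
px [446. 151.] c [ 0.6033 -0.3767] sz [100.  51.] ventyaw -20.2 z 0.045 ends [130. 101.]
px [293. 139.] c [0.6187 0.013 ] sz [100.  53.] ventyaw 98.7 z 0.1325 ends [ 97. 128.]
px [314.  84.] c [ 0.8094 -0.0464] sz [230.  25.] ventyaw -89.4 z 0.027 ends [119. 119.]
at [0.3018 0.2467 0.294 ] [ 1.7989e+02  1.0000e-02 -8.9940e+01] t 69.35 F [ 0.1  -0.13 -0.12] M [-0.064  0.031 -0.046] open 0.0855
[-0.065 -0.06 ] 0.0452833799620963
[0.076 0.229] 0.05030864442640678
[-0.008  0.049] 0.045188243288757216
[ 0.074 -0.036] 0.045015058207150974
[-0.063 -0.401] 0.13245805657664803
[ 0.135 -0.42 ] 0.026968854737566526
rest 597 ((457.2212829589844, -71.22576904296875), (98.7375717163086, 58.02501678466797), 88.33745574951172) [np.float64(0.008258845290223442), np.float64(0.011584727925783732), np.float64(0.04157411057889596)]
handle 227 ((454.8835754394531, -70.26852416992188), (16.088720321655273, 95.97319793701172), 0.266245573759079) [np.float64(0.04246101794838848), np.float64(0.046626436575862726), np.float64(0.05030075324567864)]
0.0467191225196747
0.04680011241965887
0.04617507962790807
```

```bash
python3 -c "
from workcell import workorder
print(workorder.job_done())"
```

```text
the job is handed in; nothing more can be done
None
```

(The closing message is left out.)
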